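Load the vial mixer, latch its guard and set its speed lever

ROBOT

A 6-joint arm with a two-finger parallel gripper is mounted at the origin on a cart in front of the work surface, level with it; the furniture and walls round the work are solid. World frame = base frame: x ahead of the robot, y to its left, z up, the work surface at z = 0. Lengths are in m, angles in rad, forces in N, time in s.
With the tool pointing down it reaches from about 0.35 to 0.975 m from the base axis. Payload 4.9 kg.
Tool frame: the origin (TCP) lies at the very end of the fingers, on their centre line; the grasp point (between the pads) lies 19 mm behind it; x points along the fingers, z is the direction in which the jaws open and shut, and the axes are right-handed (so a half turn about x gives the same grasp; the last joint's range is limited). The gripper opens to 85 mm and grips with 20 to 120 N. Pads are 22 mm wide; open, the fingers measure 114 mm over their backs; the gripper's body (76 mm by 85 mm) begins 54 mm behind the grasp point. The pads swing forward as they close: fully open they stand 13 mm farther back than shut.
Start: joints at [-1.25, 0.053, 1.613, -0, 1.476, -0.119], TCP at [0.266, -0.566, 0.211] pointing down, gripper open.
Joint ranges: [-3.01, 3.01], [-1.01, 2.22], [0.06, 2.58], [-1.02, 4.17], [0.09, 2.62], [-3.14, 3.14]. Speed limits (rad/s): [2.57, 2.57, 3.14, 3.14, 3.14, 3.14].

INTERFACE

Orientations are given as a unit quaternion [w, x, y, z].
In Python, from plant import manip, vision, job gives the robot as it stands.
- The arm moves only by the tool servo_tool, never from a script. Its arguments are lists of equal length, an entry for each row: "twist": the turn, a rotation vector about the world's x, y, z in rad, a list of three; "xyz": the shift along the world's x, y, z in cm, a list of three; "fingers": the opening, from 0 (shut) to 1 (fully open). In form: {"twist": [[wx, wy, wz], ...], "xyz": [[x, y, z], ...], "fingers": [fingers, ...]}. A call has 1 to 8 rows; each row shifts and turns the commanded pose from where the row before left it; what a row does not reach is not made up. A row lasts 1/8 s, in which the tool goes at most 62.5 mm and 10.7 degrees, less where a joint would pass 70% of its speed; a pose out of reach is approached as far as the arm can. A call with a gripper value outside its range is refused whole. The fingers move at their own pace and stop on an object; the grip force is fixed at half the most. Time passes only in rows, so rows that do not move let the fingers close. It gives the time, the measured TCP pose, the force and the opening at its end, in the units of the state.
- manip.state(): the state, without advancing time (a new reading comes with each control period).
- vision.grab_frame(name): name is "scene" or "top" or "wrist"; returns the picture (420x560x3 uint8, red, green, blue); there is no depth.
- vision.get_calibration(name): a dict with "camera_matrix" (3x3 intrinsics, pixels), "origin" and "orientation" of the camera in the world; the wrist camera has in their place "mount" (4x4, takes a point from camera to tool coordinates, whose origin is the TCP and whose axes are the tool frame's). Camera axes: x right, y up, looking along -z (the intrinsics and any distortion apply to the point x, -y, -z); pixel columns grow to the right and rows downward; lengths in m; the calibration is good to about 2 mm. The wrist camera is an equidistant fisheye: a pixel r from the principal point sees the ray r / f radians off the axis. A picture is of the moment at which its call begins: read the wrist's pose just before it. get_calibration takes no time and is no camera call.
- job.job_done(): hands the job in, once; it reports no verdict.
Trained networks look in the newest picture that a camera, given by its name, has taken for a name from the list of things; names that differ only in an ending like _2 or _b are one class to them, and where a whole thing is asked for, a point or a joint stands for the part that bears it (a point fixed in the world has none). Each returns a list of dicts, best first, with "score" (0 to 1); they miss things now and then, are a little off and sometimes report something else, mostly with a low value. They report only what shows in the picture. A call takes as long as a camera call.
- vision.spot_in(camera, label): "extent" ([centre column, centre row, width, height] in pixels, round what is visible of it).
The state is a dict: "time": time; "joint_pos": joint angles; "joint_vel": joint speeds; "joint_efforts": joint torques, N m; "tool_pos": TCP position; "tool_rot": TCP orientation; "contact_force": force on the tool from outside, world axes, zero at the start; "ft_torque": the same for the moment, N m; "gripper_width": opening from 0.0 (shut) to 1.0 (fully open).
Only numpy, scipy, OpenCV 4.12 (cv2) and the standard library are available. Lean on these libraries where they do the work, as an engineer would, in place of code of your own. Each camera call takes 0.05 s, during which the arm holds its last target.

TASK

The vial mixer on the worktop was left with its lever at FAST: first guide the lever back through its zigzag gate until it is fully home in STOP. After that slide the clear guard right back to clear the bay and put every vial into it (standing or lying, it does not matter), push the guard shut until its spring catch clicks up behind it, and only then guide the lever to SLOW, fully home in the pocket. Leave the boxes and the ointment tube where they are.

Things in the scene. Friction and masses are not known exactly. Their poses are not given: they have to be found in the camera images.
- mixer: White bench-top vial mixer, 235 (x) x 271 (y) mm, fixed. Origin at its foot, 110 mm behind its front face, 128 mm from its left side; x points from its front (robot side) to its back, y to its left, z up. Right part: open bay with the sliding guard. Left part: lever housing with a steel gate plate, top 96.5 mm above the worktop. Gate slots are 10 mm wide, the lever's stem 7 mm thick, so the knob has about 2 mm of play.
- knob (a point): Centre of the black ball knob, 28 mm across, on the gate lever. The lever tilts on a cross pivot 130 mm below it, needs about 1 to 2 N at the knob and stays where it is left. Starts in the FAST slot. The knob can travel only STOP - corner_1 - corner_2 - branch - SLOW, and branch - corner_3 - FAST, in nearly straight lines; each end and corner can be felt as a stop, but branch lies midway on the slot corner_2 - SLOW.
- slot_stop (a point): Knob centre with the lever fully home in STOP: the pocket at the left of the gate, nearest the robot (133 mm above the worktop).
- corner_1 (a point): Knob centre at the other end of the STOP slot (26 mm towards mixer +x from STOP, 138 mm up); from here the gate leads along mixer -y.
- corner_2 (a point): Knob centre at the near end of the middle slot (27 mm towards mixer -y from corner_1, 141 mm up); from here the slot leads along mixer +x.
- branch (a point): Knob centre on the middle slot, 19 mm from corner_2, where another slot leads off along mixer -y to corner_3 (142 mm up).
- slot_slow (a point): Knob centre with the lever fully home in SLOW: the far, closed end of the middle slot, 25 mm beyond the branch (139 mm up).
- corner_3 (a point): Knob centre at the near end of the FAST slot (27 mm towards mixer -y from the branch, 139 mm up).
- slot_fast (a point): Knob centre with the lever fully home in FAST: the pocket at the right of the gate, farthest from the robot (38 mm towards mixer +x from corner_3, 133 mm up).
- bay_floor (a point): Centre of the bay's flat floor, 46 mm above the worktop; axes as the mixer's. Bay 97 mm (x) by 160 mm (y) inside; front and back walls stand 40 mm, side walls 50 mm (with thin guide lips 60 mm) above this floor. The guard's ridge passes 44 mm above it.
- guard (a joint): Clear sliding guard over the bay, in m: 0 = shut, grows to 0.13 as it slides open towards the mixer's back; it starts half shut and not latched; at 0.11 or more it leaves the bay clear. It slides with 3 to 4 N of friction; the last 18 mm need 10 to 16 N, because a ridge under its front edge has to ride over the spring catch; below 0.004 the catch stands behind the ridge and holds it.
- guard_tab (a point): Middle of the top edge of the guard's grey upright tab: 8 mm thick (mixer x), 50 mm wide (mixer y), standing 32 mm above the guard's plate. It moves with the guard and is 134 mm above the worktop.
- catch (a joint): Spring catch in the middle of the bay's front wall, in m: 0 = up, grows (to 0.012) as the guard presses it down; it springs up again when the guard is shut.
- vial_a: Glass vial with grey cap, 21 mm diameter, 38 mm tall, 30 g; origin at the centre of its underside, z along its axis. It behaves like an 18 mm square block 38 mm tall whose sides face the vial's x and y. Stands on the worktop beside the mixer; three to five vials are there, the others are absent.
- vial_b: Glass vial with grey cap, 21 mm diameter, 38 mm tall, 30 g; origin at the centre of its underside, z along its axis. It behaves like an 18 mm square block 38 mm tall whose sides face the vial's x and y. Stands on the worktop beside the mixer; three to five vials are there, the others are absent.
- vial_c: Glass vial with grey cap, 21 mm diameter, 38 mm tall, 30 g; origin at the centre of its underside, z along its axis. It behaves like an 18 mm square block 38 mm tall whose sides face the vial's x and y. Stands on the worktop beside the mixer; three to five vials are there, the others are absent.
- vial_d: Glass vial with grey cap, 21 mm diameter, 38 mm tall, 30 g; origin at the centre of its underside, z along its axis. It behaves like an 18 mm square block 38 mm tall whose sides face the vial's x and y. Stands on the worktop beside the mixer; three to five vials are there, the others are absent.
- vial_e: Glass vial with grey cap, 21 mm diameter, 38 mm tall, 30 g; origin at the centre of its underside, z along its axis. It behaves like an 18 mm square block 38 mm tall whose sides face the vial's x and y. Stands on the worktop beside the mixer; three to five vials are there, the others are absent.
- gauze_box: Bystander: upright box 60 x 85 x 100 mm left of the mixer, origin under its centre. Leave alone.
- strip_box: Bystander: box 46 x 110 x 75 mm right of the mixer, origin under its centre. Leave alone.
- ointment_tube: Bystander: ointment tube 21 x 64 x 13 mm lying near the front edge of the worktop, origin under its centre. Leave alone.

How it is judged:
On the way, in this order (a step that is already met when the one before it is completed fails the run):
1. the lever is fully home in STOP (distance between knob and slot_stop below 0.009 m), for 0.2 s.
2. every vial is in the bay and the guard is shut with its catch up behind it, the lever still at STOP (x of vial_a in the frame of bay_floor between -0.052 and 0.052 m and y of vial_a in the frame of bay_floor between -0.084 and 0.084 m and z of vial_a in the frame of bay_floor between -0.01 and 0.03 m and x of vial_b in the frame of bay_floor between -0.052 and 0.052 m and y of vial_b in the frame of bay_floor between -0.084 and 0.084 m and z of vial_b in the frame of bay_floor between -0.01 and 0.03 m and x of vial_c in the frame of bay_floor between -0.052 and 0.052 m and y of vial_c in the frame of bay_floor between -0.084 and 0.084 m and z of vial_c in the frame of bay_floor between -0.01 and 0.03 m and x of vial_d in the frame of bay_floor between -0.052 and 0.052 m and y of vial_d in the frame of bay_floor between -0.084 and 0.084 m and z of vial_d in the frame of bay_floor between -0.01 and 0.03 m and x of vial_e in the frame of bay_floor between -0.052 and 0.052 m and y of vial_e in the frame of bay_floor between -0.084 and 0.084 m and z of vial_e in the frame of bay_floor between -0.01 and 0.03 m and value of joint guard below 0.004 m and value of joint catch below 0.003 m and distance between knob and slot_stop below 0.009 m), for 0.2 s.
3. the lever is fully home in SLOW (distance between knob and slot_slow below 0.009 m and value of joint guard below 0.004 m and value of joint catch below 0.003 m), for 0.2 s.
At the end, for the whole second after the job is handed in: Every vial present lies or stands at rest in the bay, the guard is within 4 mm of shut with its catch up (within 3 mm), and the knob's centre is within 9 mm of the SLOW pocket's point (all of step 3 and x of vial_a in the frame of bay_floor between -0.052 and 0.052 m and y of vial_a in the frame of bay_floor between -0.084 and 0.084 m and z of vial_a in the frame of bay_floor between -0.01 and 0.03 m and x of vial_b in the frame of bay_floor between -0.052 and 0.052 m and y of vial_b in the frame of bay_floor between -0.084 and 0.084 m and z of vial_b in the frame of bay_floor between -0.01 and 0.03 m and x of vial_c in the frame of bay_floor between -0.052 and 0.052 m and y of vial_c in the frame of bay_floor between -0.084 and 0.084 m and z of vial_c in the frame of bay_floor between -0.01 and 0.03 m and x of vial_d in the frame of bay_floor between -0.052 and 0.052 m and y of vial_d in the frame of bay_floor between -0.084 and 0.084 m and z of vial_d in the frame of bay_floor between -0.01 and 0.03 m and x of vial_e in the frame of bay_floor between -0.052 and 0.052 m and y of vial_e in the frame of bay_floor between -0.084 and 0.084 m and z of vial_e in the frame of bay_floor between -0.01 and 0.03 m and linear speed of each of vial_a, vial_b, vial_c, vial_d, vial_e below 0.02 m/s); the robot touches nothing.
It fails at once if a vial is in the bay with the guard not shut while the lever is not at STOP (value of joint guard above 0.01 m and distance between knob and slot_stop above 0.016 m and ((x of vial_a in the frame of bay_floor between -0.052 and 0.052 m and y of vial_a in the frame of bay_floor between -0.084 and 0.084 m and z of vial_a in the frame of bay_floor between -0.01 and 0.03 m) or (x of vial_b in the frame of bay_floor between -0.052 and 0.052 m and y of vial_b in the frame of bay_floor between -0.084 and 0.084 m and z of vial_b in the frame of bay_floor between -0.01 and 0.03 m) or (x of vial_c in the frame of bay_floor between -0.052 and 0.052 m and y of vial_c in the frame of bay_floor between -0.084 and 0.084 m and z of vial_c in the frame of bay_floor between -0.01 and 0.03 m) or (x of vial_d in the frame of bay_floor between -0.052 and 0.052 m and y of vial_d in the frame of bay_floor between -0.084 and 0.084 m and z of vial_d in the frame of bay_floor between -0.01 and 0.03 m) or (x of vial_e in the frame of bay_floor between -0.052 and 0.052 m and y of vial_e in the frame of bay_floor between -0.084 and 0.084 m and z of vial_e in the frame of bay_floor between -0.01 and 0.03 m))).
It fails at once if a bystander is pushed more than 3 cm (distance of any of gauze_box, strip_box, ointment_tube from where it was at the start of the episode above 0.03 m).
Of vial_a, vial_b, vial_c, vial_d, vial_e only 3 to 5 are there at a start; the rules pass over those that are not, and their reading is None.
At some moment in a run one of vial_a, vial_b, vial_c, vial_d, vial_e may be knocked a few centimetres aside while the robot is not near it.
Once in a run the grip may slacken for a moment while it holds something.
It also fails if it takes over 210 s, if anything falls off the work surface, if the arm or the gripper's body presses on something with over 40 N, if the wrist force passes 120 N, or if a joint passes its speed limit or range.

## Working session

There is one attempt and no reset: what is moved stays moved. The work goes in short steps, Python scripts to look and compute and a tool call to move; the robot and the scene stay as the last step left them, time stands still between calls to the robot, and variables do not carry over. Pictures are saved under pics/ and viewed, and the job is handed in when it is done.

Besides the shell and the picture viewer there is one more tool, called after "Request:" as name(argument=value, ...) on one line, values as JSON. servo_tool: Moves the arm, as the interface text tells. Its arguments: {"type":"object","properties":{"twist":{"type":"array","items":{"type":"array","items":{"type":"number"}}},"xyz":{"type":"array","items":{"type":"array","items":{"type":"number"}}},"fingers":{"type":"array","items":{"type":"number"}}},"required":["twist","xyz","fingers"]}

```bash
ls; mkdir -p pics
python3 - <<'E'
from plant import manip, vision, job
import cv2
s=manip.state(); print(s)
for n in ["scene","top","wrist"]:
    im=vision.grab_frame(n); cv2.imwrite(f"pics/{n}0.png",im[:,:,::-1])
    c=vision.get_calibration(n); print(n,c)
E
```

```text
pics
{'time': 0.0, 'joint_pos': array([-1.24999768e+00,  5.33393992e-02,  1.61434813e+00, -1.33106163e-05,
        1.47598712e+00, -1.19004014e-01]), 'joint_vel': array([-5.81345106e-05,  1.22486222e-03, -1.30676439e-03,  1.22056171e-03,
       -8.64525875e-05, -1.00671231e-03]), 'joint_efforts': array([-4.67376067e-04, -3.93671966e+01, -3.70179749e+01, -1.13061001e-04,
        6.93050111e-03,  6.14847224e-06]), 'tool_pos': array([ 0.26587756, -0.56487033,  0.20984155]), 'tool_rot': array([ 0.59645283,  0.37935403,  0.59759931, -0.37843044]), 'contact_force': array([-0.05979041, -0.32590247,  0.03955208]), 'ft_torque': array([0.02747497, 0.00448387, 0.00558675]), 'gripper_width': 1.0001553280068536}
scene {'camera_matrix': array([[508.16570445,   0.        , 273.36101327],
       [  0.        , 508.16570445, 210.66782682],
       [  0.        ,   0.        ,   1.        ]]), 'origin': array([ 0.49509834, -0.98979059,  1.16838   ]), 'orientation': array([ 0.92790637,  0.37275668, -0.00626403,  0.00172675])}
top {'camera_matrix': array([[491.73519701,   0.        , 276.24335068],
       [  0.        , 491.73519701, 215.88899148],
       [  0.        ,   0.        ,   1.        ]]), 'origin': array([0.45474044, 0.00198012, 1.2675775 ]), 'orientation': array([-0.69847489, -0.01710325,  0.01318391,  0.71530866])}
wrist {'camera_matrix': array([[325.1922621 ,   0.        , 285.71125984],
       [  0.        , 325.1922621 , 208.94345687],
       [  0.        ,   0.        ,   1.        ]]), 'mount': array([[-5.90378003e-04,  3.15223189e-01, -9.49017383e-01,
        -1.62748599e-01],
       [ 1.48080971e-04,  9.49017565e-01,  3.15223158e-01,
         8.20682303e-02],
       [ 9.99999815e-01,  4.55694031e-05, -6.06957650e-04,
         6.20238932e-04],
       [ 0.00000000e+00,  0.00000000e+00,  0.00000000e+00,
         1.00000000e+00]])}
```

View pics/scene0.png

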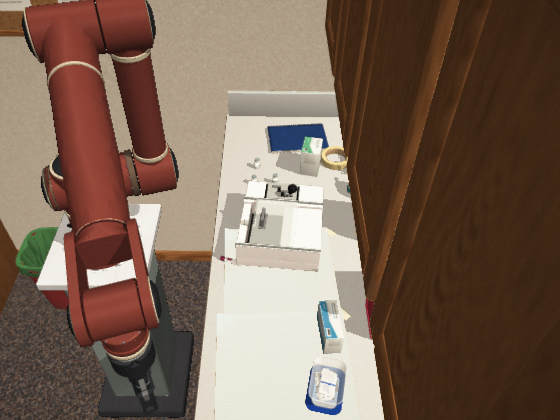

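View pics/top0.png

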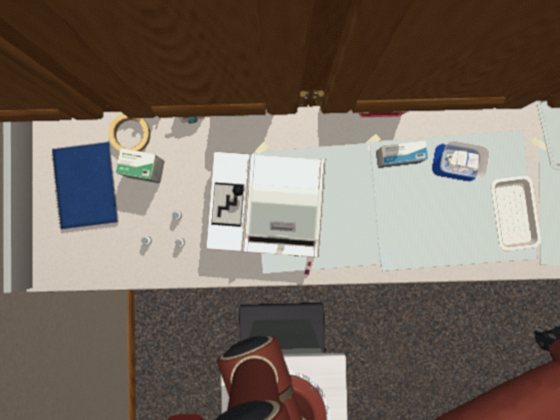

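Run:
```python
from plant import manip, vision, job
for n in ["scene","top"]:
    for l in ["mixer","knob","guard_tab","vial_a","gauze_box","strip_box","ointment_tube","guard","catch"]:
        r=vision.spot_in(n,l); print(n,l,[( [round(float(v),1) for v in d["extent"]],round(d["score"],2)) for d in r][:7])
```

```text
scene mixer [([280.2, 226.8, 81.1, 89.3], 0.74)]
scene knob [([290.2, 189.8, 9.2, 11.1], 0.43)]
scene guard_tab [([275.5, 222.1, 40.7, 46.7], 0.56)]
scene vial_a [([258.8, 163.8, 5.1, 4.7], 0.6), ([278.4, 225.9, 83.6, 88.9], 0.49)]
scene gauze_box [([311.4, 155.1, 22.7, 39.0], 0.73)]
scene strip_box [([329.8, 326.1, 32.9, 56.0], 0.71)]
scene ointment_tube [([274.8, 176.4, 3.1, 14.1], 0.61)]
scene guard [([273.0, 224.1, 48.3, 49.4], 0.81), ([290.2, 189.7, 7.5, 11.2], 0.17)]
scene catch []
top mixer [([264.6, 204.0, 117.8, 104.6], 0.57)]
top knob [([237.3, 189.7, 10.3, 15.0], 0.69), ([401.5, 154.9, 49.3, 23.9], 0.47)]
top guard_tab [([285.5, 212.9, 76.4, 59.5], 0.64)]
top vial_a [([179.3, 242.1, 10.3, 4.0], 0.59), ([178.9, 215.8, 7.1, 10.3], 0.48)]
top gauze_box [([141.7, 166.6, 45.8, 33.6], 0.64), ([146.9, 238.8, 6.0, 9.1], 0.32)]
top strip_box [([402.3, 155.4, 51.0, 25.1], 0.82), ([266.8, 203.2, 122.8, 101.9], 0.66), ([140.8, 166.2, 50.8, 36.4], 0.5)]
top ointment_tube [([401.1, 156.6, 50.2, 25.6], 0.46), ([309.6, 266.0, 10.0, 19.4], 0.42)]
top guard [([284.5, 211.2, 80.4, 55.9], 0.73), ([238.9, 189.6, 5.8, 16.1], 0.73)]
top catch [([282.5, 245.1, 6.6, 8.3], 0.39)]
```

```bash
cat > h.py <<'E'
import numpy as np, cv2
from scipy.spatial.transform import Rotation as R
from plant import manip, vision, job
def q2R(q): return R.from_quat([q[1],q[2],q[3],q[0]]).as_matrix()
def ray(n,u,v,st=None):
    c=vision.get_calibration(n);K=c["camera_matrix"]
    a=(u-K[0,2])/K[0,0]; b=(v-K[1,2])/K[1,1]
    if n=="wrist":
        r=np.hypot(a,b); k=np.sin(r)/max(r,1e-9)
        d=np.array([a*k,-b*k,-np.cos(r)])
        M=c["mount"]; Rt=q2R(st["tool_rot"])
        return Rt@M[:3,3]+st["tool_pos"], Rt@M[:3,:3]@d
    d=np.array([a,-b,-1.])
    return np.array(c["origin"]), q2R(c["orientation"])@d
def atz(n,u,v,z,st=None):
    o,d=ray(n,u,v,st); return o+d*(z-o[2])/d[2]
def proj(n,p,st=None):
    c=vision.get_calibration(n);K=c["camera_matrix"];p=np.array(p,float)
    if n=="wrist":
        M=c["mount"];Rt=q2R(st["tool_rot"])
        x=M[:3,:3].T@(Rt.T@(p-st["tool_pos"])-M[:3,3])
        x=np.array([x[0],-x[1],-x[2]]); rr=np.hypot(x[0],x[1]); th=np.arctan2(rr,x[2])
        return K[0,2]+K[0,0]*th*x[0]/rr, K[1,2]+K[1,1]*th*x[1]/rr
    x=q2R(c["orientation"]).T@(p-c["origin"]); 
    return K[0,2]+K[0,0]*x[0]/-x[2], K[1,2]-K[1,1]*x[1]/-x[2]
def crop(im,x0,y0,w,h,f,name):
    o=cv2.resize(im[y0:y0+h,x0:x0+w],None,fx=f,fy=f,interpolation=cv2.INTER_CUBIC)
    cv2.imwrite(name,o[:,:,::-1])
E
python3 - <<'E'
import cv2
im=cv2.imread('pics/top0.png')[:,:,::-1]
from h import *
crop(im,130,140,200,140,4,'pics/top0c.png')
im=cv2.imread('pics/scene0.png')[:,:,::-1]
crop(im,210,130,140,150,4,'pics/scene0c.png')
E
```

```text
(no output)
```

View pics/top0c.png

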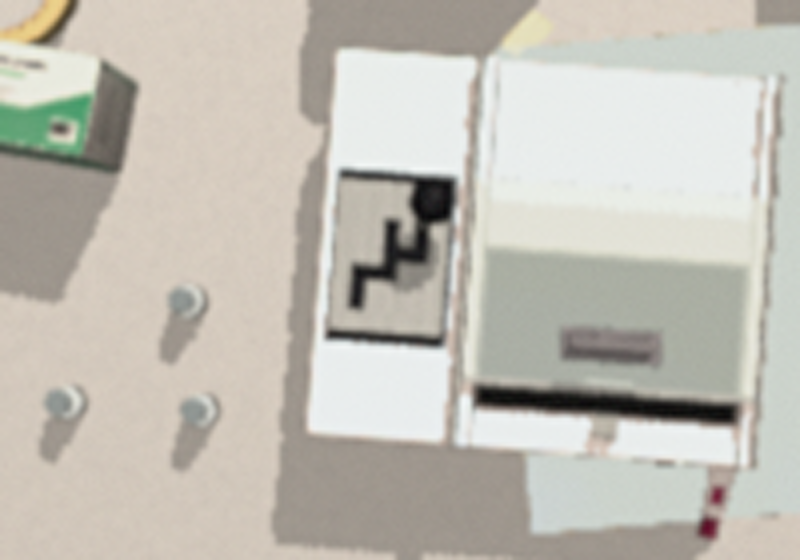

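View pics/scene0c.png

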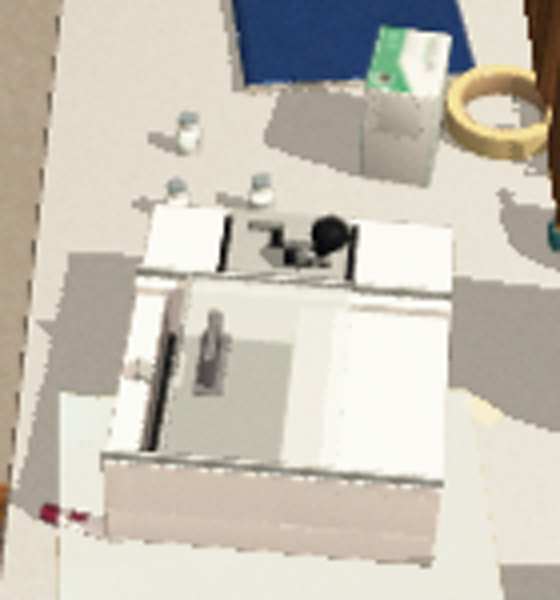

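View pics/wrist0.png

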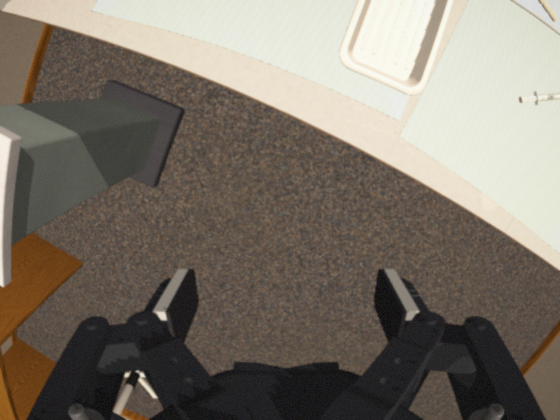

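Run:
```python
from h import *
P=lambda x,y,z:np.round(atz("top",130+x/4,140+y/4,z)*1000,1)[:2]
for nm,x,y,z in [("housBL",338,50,.0965),("housFL",308,432,.0965),("housFR",446,442,.0965),("housBR",478,58,.0965),("wallFR",752,466,.1),("wallBR",782,78,.1),("wallFL",458,446,.1),("knob",432,200,.133),("stop_slot",357,303,.0965),("c1",357,270,.0965),("c2",392,262,.0965),("slow",392,225,.0965),("c3",420,252,.0965),("tabL",562,340,.134),("tabR",662,348,.134),("tabback",612,330,.134),("v1",184,300,.036),("v2",64,402,.036),("v3",198,410,.036),("catch",602,436,.086),("plateFL",340,172,.0965),("plateBL",455,178,.0965),("plFL",328,336,.0965),("tubeend1",708,528,.01),("tubeend2",722,465,.01),("boxBR",98,55,.1),("boxFR",82,158,.1)]:
    print(nm,P(x,y,z))
S=lambda x,y,z:np.round(atz("scene",210+x/4,130+y/4,z)*1000,1)[:2]
for nm,x,y,z in [("knob",330,235,.133),("v1",262,180,.037),("v2",187,120,.037),("v3",177,187,.037),("tabtopnear",212,390,.134),("tabtopfar",215,315,.134)]: print("scene",nm,S(x,y,z))
```

```text
housBL [660.7 152.3]
housFL [432.5 174.4]
housFR [424.6  92.4]
housBR [653.8  68.5]
wallFR [406.3 -88.7]
wallBR [ 636.7 -112.9]
wallFL [422.2  85.1]
knob [565.6  94.8]
stop_slot [508.6 143.8]
c1 [528.3 143.4]
c2 [532.6 122.4]
slow [554.7 122. ]
c3 [538.2 105.6]
tabL [482.7  21.4]
tabR [476.7 -36.1]
tabback [487.8  -7.5]
v1 [515.9 259.7]
v2 [453.7 335.9]
v3 [446.7 251.9]
catch [ 4.258e+02 -4.000e-01]
plateFL [587.3 152.5]
plateBL [582.   83.8]
plFL [489.3 161.4]
tubeend1 [363.9 -66.6]
tubeend2 [403.7 -76.6]
boxBR [660.6 295.6]
boxFR [599. 306.]
scene knob [566.4  92.3]
scene v1 [518.6 257.6]
scene v2 [455.  332.7]
scene v3 [448.6 248.1]
scene tabtopnear [481.5 -62.7]
scene tabtopfar [482.7   8.5]
```

Run:
```python
from h import *
s=manip.state(); print(np.round(q2R(s["tool_rot"]),3), s["time"])
```

```text
[[ 0.     0.905  0.426]
 [ 0.     0.426 -0.905]
 [-1.     0.    -0.   ]] 1.05
```

Request:
servo_tool(twist=[[0, 0, 0.075], [0, 0, 0.075], [0, 0, 0.075], [0, 0, 0.075], [0, 0, 0.075], [0, 0, 0.075], [0, 0, 0.075], [0, 0, 0.075]], xyz=[[2.1, 4.7, 0.5], [2.1, 4.7, 0.5], [2.1, 4.7, 0.5], [2.1, 4.7, 0.5], [2.1, 4.7, 0.5], [2.1, 4.7, 0.5], [2.1, 4.7, 0], [2.1, 4.7, 0]], fingers=[1, 1, 1, 1, 1, 1, 1, 1])

```text
time: 2.05
tool_pos: [0.4346, -0.188, 0.2415]
tool_rot: [0.683, 0.185, 0.682, -0.185]
contact_force: [0.7, -0.3, 0.5]
gripper_width: 1.004
```

Request:
servo_tool(twist=[[0, 0, 0.075], [0, 0, 0.075], [0, 0, 0.075], [0, 0, 0.075], [0, 0, 0.075], [0, 0, 0.058], [0, 0, 0]], xyz=[[2.1, 4.7, 0], [2.1, 4.7, 0], [2.1, 4.7, 0], [2.1, 4.7, 0], [2.1, 4.7, 0], [2, 4.7, 0], [0, 0, 0]], fingers=[1, 1, 1, 1, 1, 0.7, 0.6])

```text
time: 2.92
tool_pos: [0.5595, 0.0952, 0.2408]
tool_rot: [0.706, 0.033, 0.707, -0.033]
contact_force: [-0.4, -0.9, -0.5]
gripper_width: 0.607
```

```bash
cat > look.py <<'E'
import sys
from h import *
tag=sys.argv[1]; s=manip.state(); print(s["time"],s["tool_pos"].round(4), np.round(q2R(s["tool_rot"]),3).tolist())
im=vision.grab_frame("wrist"); cv2.imwrite(f"pics/w{tag}.png",im[:,:,::-1])
E
python3 look.py 1
python3 - <<'E'
from h import *
s=manip.state()
for l in ["knob","vial_a","guard_tab"]:
  for d in vision.spot_in("wrist",l):
    e=d["extent"]; z={"knob":.133,"vial_a":.02,"guard_tab":.12}[l]
    print(l,np.round(e,1),round(d["score"],2),(atz("wrist",e[0],e[1],z,s)*1000).round(1))
E
```

```text
2.925 [0.5595 0.0952 0.2408] [[-0.0, 0.093, 0.996], [0.0, 0.996, -0.093], [-1.0, 0.0, -0.001]]
knob [290.9 195.6  33.1  41.4] 0.8 [565.2  96.2 133. ]
knob [272.3 235.2 230.6 238.3] 0.57 [545.1  60.8 133. ]
vial_a [238.2  41.   20.5  20.3] 0.79 [520.8 256.2  20. ]
vial_a [179.4  53.8  20.1  20.7] 0.69 [448.7 252.7  20. ]
guard_tab [247.5 280.4 116.4 134.6] 0.62 [513.3   7.8 120. ]
guard_tab [330.1   6.4  53.9  12.8] 0.6 [614.7 259.4 120. ]
```

View pics/w1.png

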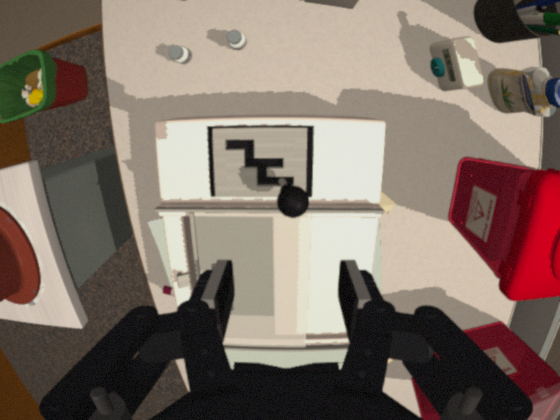

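Request:
servo_tool(twist=[[0, 0, 0], [0, 0, 0], [0, 0, 0], [0, 0, 0], [0, 0, 0], [0, 0, 0]], xyz=[[0.6, -0.1, -3], [0, 0, -3], [0, 0, -3], [0, 0, -2], [0, 0, -1.5], [0, 0, 0]], fingers=[0.6, 0.6, 0.6, 0.6, 0.6, 0.6])

```text
time: 3.88
tool_pos: [0.5645, 0.0911, 0.1152]
tool_rot: [0.706, 0.035, 0.707, -0.035]
contact_force: [-0.1, 0.2, -0.4]
gripper_width: 0.6
```

```bash
python3 look.py 2
```

```text
3.875 [0.5645 0.0911 0.1152] [[-0.002, 0.098, 0.995], [-0.0, 0.995, -0.098], [-1.0, -0.0, -0.002]]
```

View pics/w2.png

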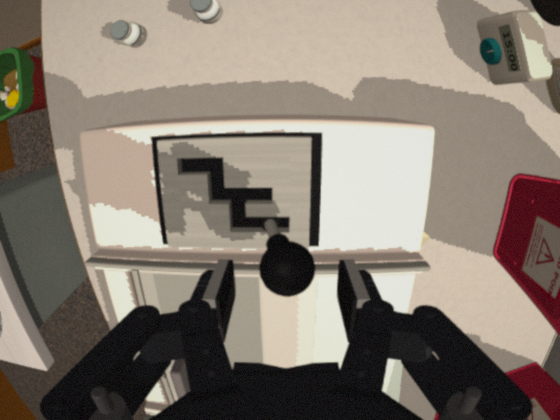

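Run:
```python
from h import *
s=manip.state()
print(atz("wrist",287,268,.133,s)*1000, proj("wrist",s["tool_pos"]+[0,0,.019],s))
```

```text
[567.1591283   91.80276902 133.        ] (np.float64(283.3475531776415), np.float64(271.45041943532937))
```

Request:
servo_tool(twist=[[0, 0, 0], [0, 0, 0], [0, 0, 0], [0, 0, 0], [0, 0, 0], [0, 0, 0]], xyz=[[0.2, 0.1, -0.1], [0, 0, 0], [0, 0, 0], [0, 0, 0], [0, 0, 0], [0, 0, 0]], fingers=[0.3, 0, 0, 0, 0, 0])

```text
time: 4.68
tool_pos: [0.5683, 0.0924, 0.1168]
tool_rot: [0.707, 0.035, 0.705, -0.035]
contact_force: [-0.5, -0.8, 5.1]
gripper_width: 0.255
```

Request:
servo_tool(twist=[[0, 0, 0], [0, 0, 0], [0, 0, 0], [0, 0, 0], [0, 0, 0], [0, 0, 0], [0, 0, 0], [0, 0, 0]], xyz=[[0, 0, 0], [0, 0, 0], [0, 0, -0.5], [0, 0, -0.2], [0, 0, 0], [0, 0, 0], [0, 0, 0], [0, 0, 0]], fingers=[0.5, 0.5, 0.5, 0.5, 0.2, 0, 0, 0])

```text
time: 5.68
tool_pos: [0.5669, 0.0925, 0.1079]
tool_rot: [0.706, 0.035, 0.706, -0.035]
contact_force: [-0.2, 0.2, -1.8]
gripper_width: 0.287
```

```bash
python3 look.py 3
```

```text
5.675 [0.5669 0.0925 0.1079] [[-0.0, 0.098, 0.995], [0.0, 0.995, -0.098], [-1.0, 0.0, -0.0]]
```

View pics/w3.png

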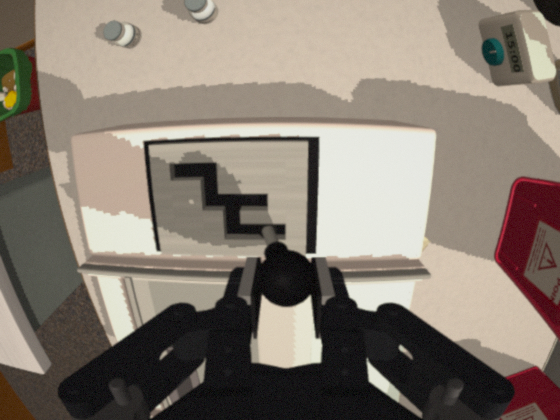

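Request:
servo_tool(twist=[[0, 0, 0], [0, 0, 0], [0, 0, 0], [0, 0, 0], [0, 0, 0], [0, 0, 0]], xyz=[[-0.8, 0.08, 0.2], [-0.8, 0.08, 0.2], [-0.8, 0.08, 0.1], [-0.8, 0.08, 0.1], [-0.5, 0.05, 0], [0, 0, 0]], fingers=[0, 0, 0, 0, 0, 0])

```text
time: 6.48
tool_pos: [0.5333, 0.096, 0.1161]
tool_rot: [0.71, 0.035, 0.703, -0.035]
contact_force: [14.4, -0.7, -5.3]
gripper_width: 0.286
```

Request:
servo_tool(twist=[[0, 0, 0], [0, 0, 0], [0, 0, 0], [0, 0, 0], [0, 0, 0], [0, 0, 0]], xyz=[[0.1, 0.5, 0], [0.05, 0.5, 0], [0.05, 0.5, 0.1], [0.05, 0.5, 0.1], [0.05, 0.5, 0], [0, 0, 0]], fingers=[0, 0, 0, 0, 0, 0])

```text
time: 7.22
tool_pos: [0.534, 0.1208, 0.1187]
tool_rot: [0.707, 0.034, 0.705, -0.035]
contact_force: [1.3, -3.0, 6.8]
gripper_width: 0.285
```

```bash
python3 look.py 4
```

```text
7.225 [0.534  0.1208 0.1187] [[0.003, 0.098, 0.995], [-0.002, 0.995, -0.098], [-1.0, -0.001, 0.003]]
```

View pics/w4.png

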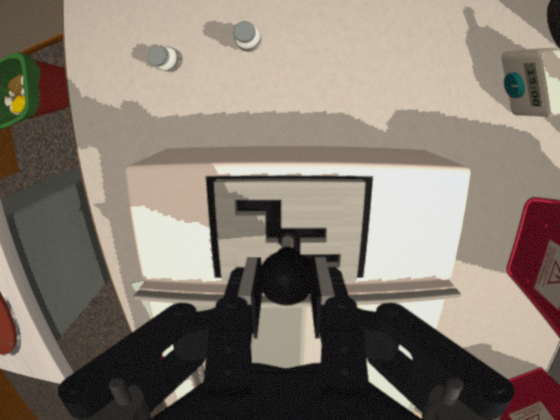

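Request:
servo_tool(twist=[[0, 0, 0], [0, 0, 0], [0, 0, 0], [0, 0, 0], [0, 0, 0], [0, 0, 0], [0, 0, 0]], xyz=[[0, 0.3, -0.05], [0, 0, -0.05], [-0.5, 0.05, 0], [-0.5, 0.05, 0], [-0.5, 0.05, 0], [-0.4, 0.04, 0], [0, 0, 0]], fingers=[0, 0, 0, 0, 0, 0, 0])

```text
time: 8.15
tool_pos: [0.5127, 0.1262, 0.1149]
tool_rot: [0.705, 0.035, 0.707, -0.035]
contact_force: [-0.8, -1.1, 0.2]
gripper_width: 0.003
```

```bash
python3 look.py 5
```

```text
8.15 [0.5127 0.1262 0.1149] [[-0.002, 0.098, 0.995], [-0.0, 0.995, -0.098], [-1.0, -0.0, -0.002]]
```

View pics/w5.png

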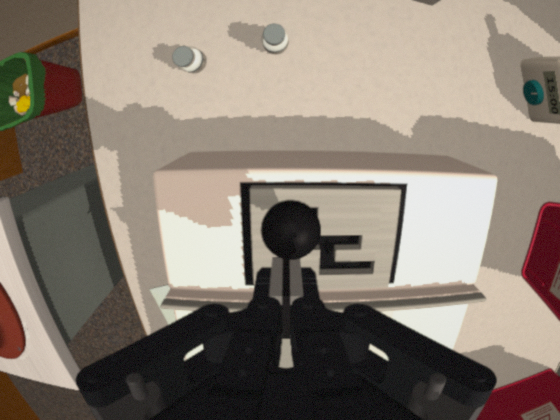

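Run:
```python
from h import *
s=manip.state()
for z in (.133,.139,.141):print(atz("wrist",291,230,z,s)*1000)
```

```text
[518.62548319 148.14226805 133.        ]
[518.77035728 150.58299765 139.        ]
[518.81864865 151.39657419 141.        ]
```

Request:
servo_tool(twist=[[0, 0, 0], [0, 0, 0], [0, 0, 0], [0, 0, 0], [0, 0, 0], [0, 0, 0]], xyz=[[0, 0, 0], [0, 0, 0], [0.5, 0, -0.3], [0.1, 0.9, 0], [0, 0.8, 0], [0, 0.7, 0]], fingers=[0.6, 0.6, 0.6, 0.6, 0.6, 0.6])

```text
time: 8.95
tool_pos: [0.5201, 0.1509, 0.1121]
tool_rot: [0.706, 0.035, 0.706, -0.034]
contact_force: [0.4, 0.6, 0.5]
gripper_width: 0.597
```

```bash
python3 look.py 6;python3 - <<'E'
from h import *
s=manip.state()
p=s["tool_pos"]; s2=dict(s); s2["tool_pos"]=np.array([.534,.1208,.1187]); s2["tool_rot"]=np.array([.707,.034,.705,-.035])
print(atz("wrist",287,277,.142,s2)*1000)
s2["tool_pos"]=np.array([.5669,.0925,.1079])
print(atz("wrist",286,279,.133,s2)*1000)
E
```

```text
8.95 [0.5201 0.1509 0.1121] [[-0.0, 0.097, 0.995], [0.0, 0.995, -0.097], [-1.0, 0.0, -0.0]]
[535.68152866 119.9137582  142.        ]
[568.0739124   91.58078716 133.        ]
```

View pics/w6.png

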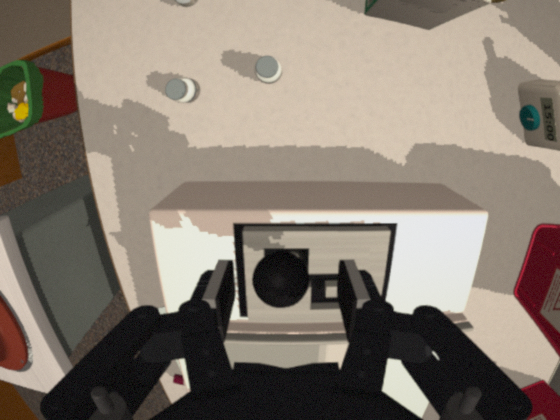

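Run:
```python
from h import *
s=manip.state()
for z in (.135,.139,.141):print(atz("wrist",280.5,279,z,s)*1000)
```

```text
[518.41791408 149.46654831 135.        ]
[518.7177866  151.82652784 139.        ]
[518.86772286 153.0065176  141.        ]
```

Request:
servo_tool(twist=[[0, 0, 0], [0, 0, 0], [0, 0, 0], [0, 0, 0], [0, 0, 0]], xyz=[[-0.2, 0, -0.1], [0, 0, 0], [0, 0, 0], [0, 0, 0], [0, 0, 0]], fingers=[0.3, 0, 0, 0, 0])

```text
time: 9.62
tool_pos: [0.5181, 0.1502, 0.1114]
tool_rot: [0.706, 0.035, 0.706, -0.035]
contact_force: [-2.7, 1.3, 3.4]
gripper_width: 0.285
```

Request:
servo_tool(twist=[[0, 0, 0], [0, 0, 0], [0, 0, 0], [0, 0, 0], [0, 0, 0], [0, 0, 0]], xyz=[[0, 0.3, 0], [-0.6, 0.05, 0], [-0.6, 0.05, -0.1], [-0.6, 0.05, -0.2], [-0.6, 0.05, -0.2], [0, 0, 0]], fingers=[0, 0, 0, 0, 0, 0])

```text
time: 10.38
tool_pos: [0.4969, 0.1547, 0.1072]
tool_rot: [0.709, 0.034, 0.703, -0.035]
contact_force: [7.9, -2.1, -3.6]
gripper_width: 0.285
```

```bash
python3 look.py 7
```

```text
10.375 [0.4969 0.1547 0.1072] [[0.009, 0.098, 0.995], [-0.001, 0.995, -0.098], [-1.0, 0.0, 0.009]]
```

View pics/w7.png

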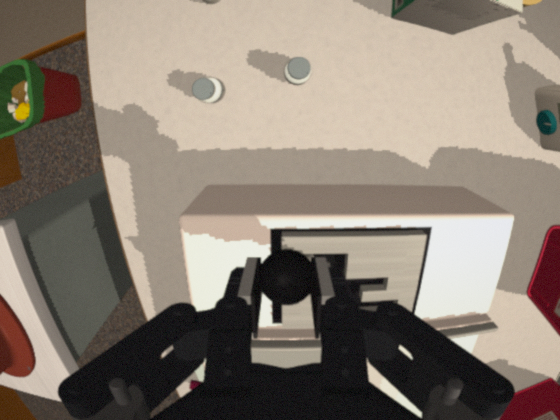

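Request:
servo_tool(twist=[[0, 0, 0], [0, 0, 0], [0, 0, 0]], xyz=[[-0.4, 0.04, 0], [-0.3, 0.03, -0.05], [0, 0, 0]], fingers=[0, 0, 0])

```text
time: 10.8
tool_pos: [0.4956, 0.1546, 0.1071]
tool_rot: [0.715, 0.035, 0.698, -0.035]
contact_force: [29.8, -3.7, -16.6]
gripper_width: 0.287
```

Request:
servo_tool(twist=[[0, 0, 0], [0, 0, 0], [0, 0, 0], [0, 0, 0]], xyz=[[0.5, -0.05, 0], [0, 0, 0], [0, 0, 0], [0, 0, 0]], fingers=[0, 0, 0.6, 0.6])

```text
time: 11.3
tool_pos: [0.4911, 0.1554, 0.1051]
tool_rot: [0.705, 0.035, 0.707, -0.035]
contact_force: [-0.3, -1.2, -0.4]
gripper_width: 0.6
```

```bash
python3 look.py 8
```

```text
11.3 [0.4911 0.1554 0.1051] [[-0.002, 0.098, 0.995], [0.0, 0.995, -0.098], [-1.0, -0.0, -0.002]]
```

View pics/w8.png

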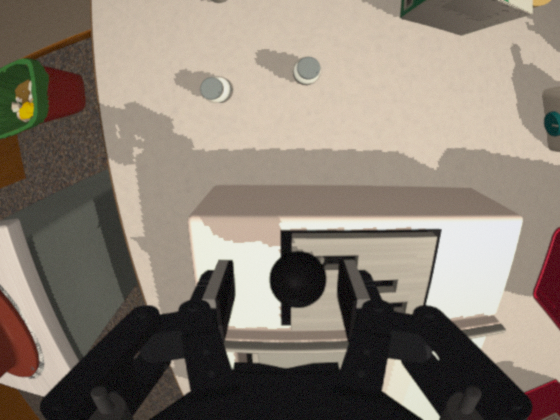

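Request:
servo_tool(twist=[[0, 0, 0], [0, 0, 0], [0, 0, 0], [0, 0, 0], [0, 0, 0], [0, 0, 0], [0, 0, 0], [0, 0, 0]], xyz=[[0.4, 0, 2], [0, 0, 3], [0, 0, 3], [0, 0, 3], [0, -4, 0], [0, -4, 0], [0, -2, 0], [0, 0, 0]], fingers=[0.6, 0.6, 0.6, 0.6, 0.2, 0, 0, 0])

```text
time: 12.35
tool_pos: [0.4965, 0.0544, 0.2171]
tool_rot: [0.707, 0.036, 0.706, -0.035]
contact_force: [1.2, -0.2, -0.1]
gripper_width: -0.003
```

```bash
python3 look.py 9
python3 - <<'E'
from h import *
im=vision.grab_frame("top"); cv2.imwrite("pics/top9.png",im[:,:,::-1])
crop(im,130,140,200,140,4,"pics/top9c.png")
s=manip.state()
for c in ("wrist","top"):
 for l in ["knob","vial_a"]:
  for d in vision.spot_in(c,l):
    e=d["extent"]; z={"knob":.133,"vial_a":.02}[l]
    print(c,l,np.round(e,1),round(d["score"],2),(atz(c,e[0],e[1],z,s)*1000).round(1))
E
```

```text
12.35 [0.4965 0.0544 0.2171] [[0.002, 0.1, 0.995], [0.0, 0.995, -0.1], [-1.0, 0.0, 0.002]]
wrist knob [276.   80.3  44.8  37.2] 0.69 [500.3 155.2 133. ]
wrist vial_a [223.6   8.3  22.   16.6] 0.67 [449.1 254.6  20. ]
wrist vial_a [286.8   5.2  18.1   4.2] 0.52 [518.1 248.9  20. ]
top vial_a [308.5 264.9  10.7  15.8] 0.68 [382.4 -70.3  20. ]
top vial_a [180.2 241.8   9.7   3.7] 0.63 [448.4 253.4  20. ]
top vial_a [146.3 237.8   6.5   6.5] 0.53 [460.5 339.4  20. ]
```

View pics/w9.png

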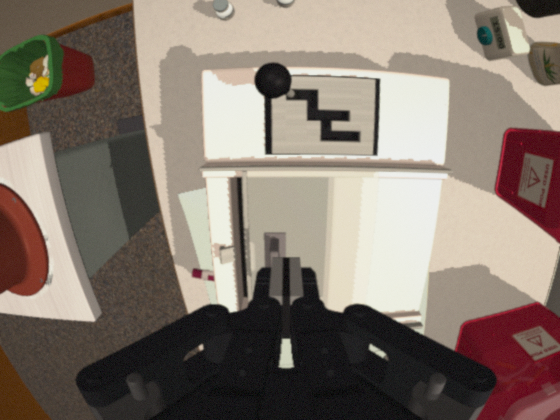

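View pics/top9c.png

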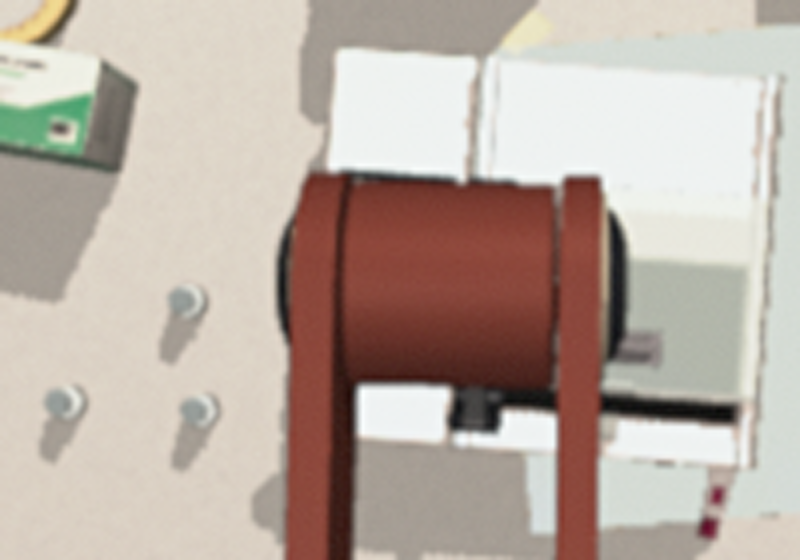

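```bash
cat > ov.py <<'E'
from h import *
import sys
def overlay(img,st,B,yaw,x0,y0,w,h,f,name,cam="wrist"):
    im=cv2.imread(img)
    o=cv2.resize(im[y0:y0+h,x0:x0+w],None,fx=f,fy=f,interpolation=cv2.INTER_CUBIC)
    ex=np.array([np.cos(yaw),np.sin(yaw)]);ey=np.array([-ex[1],ex[0]])
    N=dict(STOP=(-45,27,133),c1=(-19,27,138),c2=(-19,0,141),br=(0,0,142),slow=(25,0,139),c3=(0,-27,139),fast=(38,-27,133))
    P={}
    for k,(a,b,z) in N.items():
        kn=np.array([*(np.array(B)+(a*ex+b*ey)/1000),z/1000])
        pv=np.array([*B,0.0125]); pl=pv+(kn-pv)*(.0965-.0125)/(kn[2]-.0125)
        q=[(np.array(proj(cam,t,st))-[x0,y0])*f for t in (kn,pl)]; P[k]=q
        cv2.circle(o,tuple(int(v) for v in q[0]),4,(0,255,0),1); cv2.circle(o,tuple(int(v) for v in q[1]),3,(0,0,255),-1)
    for a,b in [("STOP","c1"),("c1","c2"),("c2","slow"),("br","c3"),("c3","fast")]:
        cv2.line(o,tuple(int(v) for v in P[a][1]),tuple(int(v) for v in P[b][1]),(0,0,255),1)
    cv2.imwrite(name,o)
E
python3 - <<'E'
from ov import *
s=manip.state(); print(s["time"],s["tool_pos"])
s["tool_pos"]=np.array([.4965,.0544,.2171])
print([ (atz("wrist",272,80,.133,s)*1000).round(1)])
overlay("pics/w9.png",s,(.534,.123),-.098,190,50,200,130,4,"pics/ov9.png")
E
```

```text
12.65 [0.49607523 0.05607452 0.21573331]
[array([497.3, 154.5, 133. ])]
```

View pics/ov9.png

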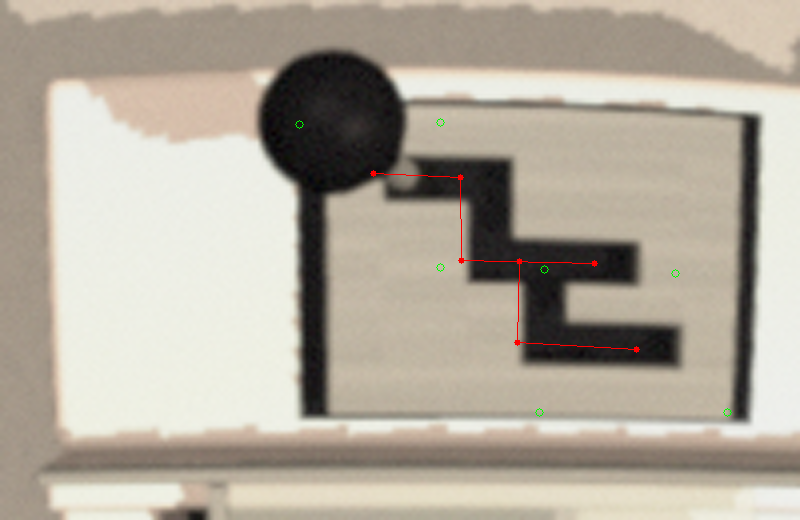

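Run:
```python
from h import *
s=manip.state(); s["tool_pos"]=np.array([.4965,.0544,.2171])
for u,v in [(264,233),(287,233),(275,233),(264,255),(247,180),(247,200),(335,180),(350,200),(240,200)]: print(u,v,(atz("wrist",u,v,.134,s)*1000).round(1),(atz("wrist",u,v,.102,s)*1000).round(1))
im=cv2.imread("pics/w9.png")[:,:,::-1]; crop(im,190,160,270,160,3,"pics/w9c.png")
```

```text
264 233 [478.   34.5 134. ] [474.4  21.5 102. ]
287 233 [496.8  32.8 134. ] [495.6  19.4 102. ]
275 233 [487.   33.7 134. ] [484.6  20.5 102. ]
264 255 [475.5  14.5 134. ] [471.7  -1.1 102. ]
247 180 [470.   80.1 134. ] [465.4  73.  102. ]
247 200 [467.9  63.9 134. ] [463.   54.7 102. ]
335 180 [538.4  73.5 134. ] [542.7  65.5 102. ]
350 200 [549.6  56.  134. ] [555.4  45.8 102. ]
240 200 [462.3  64.5 134. ] [456.7  55.3 102. ]
```

View pics/w9c.png

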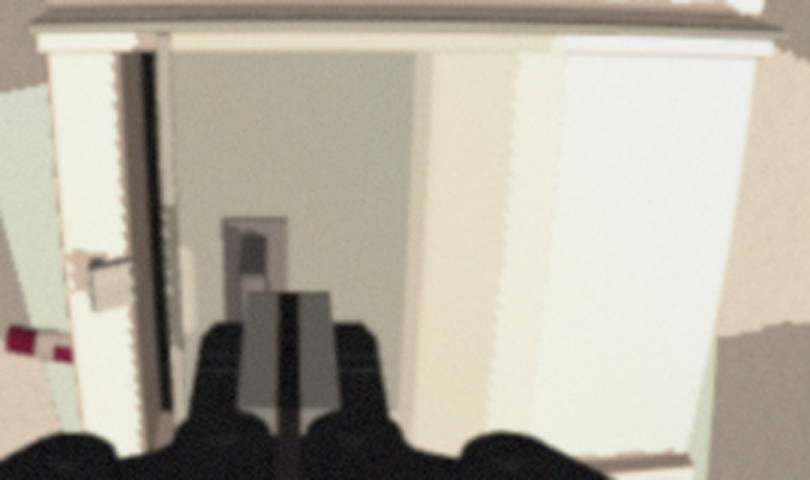

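Request:
servo_tool(twist=[[0, 0, 0], [0, 0, 0], [0, 0, 0], [0, 0, 0], [0, 0, 0], [0, 0, 0], [0, 0, 0], [0, 0, 0]], xyz=[[-3, -3, 0], [-3, -3, 0], [0, 0, -3], [0, 0, -3], [0, 0, -3], [0, 0, -1], [1, -0.1, 0], [1, -0.1, 0]], fingers=[0, 0, 0, 0, 0, 0, 0, 0])

```text
time: 13.65
tool_pos: [0.458, -0.0068, 0.1173]
tool_rot: [0.707, 0.034, 0.705, -0.035]
contact_force: [-0.1, 0.2, 0.6]
gripper_width: 0.003
```

```bash
python3 look.py 10
```

```text
13.65 [ 0.458  -0.0068  0.1173] [[0.003, 0.098, 0.995], [-0.0, 0.995, -0.098], [-1.0, -0.0, 0.003]]
```

View pics/w10.png

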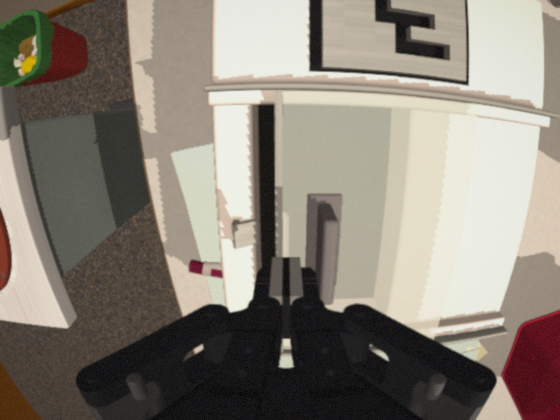

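Request:
servo_tool(twist=[[0, 0, 0], [0, 0, 0], [0, 0, 0], [0, 0, 0], [0, 0, 0], [0, 0, 0], [0, 0, 0]], xyz=[[1.2, -0.1, 0], [1.2, -0.1, 0], [1.2, -0.1, 0], [1.2, -0.1, 0], [1.2, -0.1, 0], [1.2, -0.1, 0], [0, 0, 0]], fingers=[0, 0, 0, 0, 0, 0, 0])

```text
time: 14.58
tool_pos: [0.5288, -0.0128, 0.1156]
tool_rot: [0.706, 0.035, 0.706, -0.035]
contact_force: [0.5, 0.5, 0.0]
gripper_width: -0.006
```

```bash
python3 look.py 11
```

```text
14.575 [ 0.5288 -0.0128  0.1156] [[-0.0, 0.098, 0.995], [-0.0, 0.995, -0.098], [-1.0, -0.0, -0.0]]
```

View pics/w11.png

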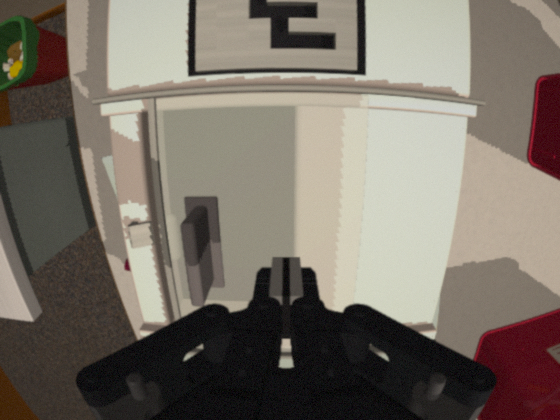

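Run:
```python
from h import *
s=manip.state()
def st(p): 
    t=dict(s); t["tool_pos"]=np.array(p); return t
a=st([.458,-.0068,.1173]); b=st([.5288,-.0128,.1156])
print(proj("wrist",a["tool_pos"],a))
for u,v in [(308,197),(335,197),(325,200),(330,300),(320,300)]: print("w10",u,v,(atz("wrist",u,v,.134,a)*1000).round(1),(atz("wrist",u,v,.104,a)*1000).round(1))
for u,v in [(187,210),(208,210),(190,300),(200,303),(218,200),(158,200),(150,200)]: print("w11",u,v,(atz("wrist",u,v,.134,b)*1000).round(1),(atz("wrist",u,v,.104,b)*1000).round(1))
```

```text
(np.float64(283.5338428630431), np.float64(254.74220833261182))
w10 308 197 [473.3  30.2 134. ] [474.6  21.3 104. ]
w10 335 197 [486.1  29.  134. ] [490.   19.8 104. ]
w10 325 200 [481.2  28.  134. ] [484.2  18.6 104. ]
w10 330 300 [481.2 -28.7 134. ] [484.1 -49.7 104. ]
w10 320 300 [475.7 -28.  134. ] [477.5 -48.9 104. ]
w11 187 210 [485.7  24.1 134. ] [474.9  15.  104. ]
w11 208 210 [496.2  23.1 134. ] [487.6  13.8 104. ]
w11 190 300 [475.7 -27.4 134. ] [462.8 -47.2 104. ]
w11 200 303 [481.1 -29.6 134. ] [469.3 -49.9 104. ]
w11 218 200 [502.   27.5 134. ] [494.5  19.1 104. ]
w11 158 200 [471.5  30.6 134. ] [457.8  22.9 104. ]
w11 150 200 [467.2  31.1 134. ] [452.5  23.5 104. ]
```

Run:
```python
from h import *
for n,b in [("top",(130,140,200,140,4)),("scene",(210,130,140,150,4))]:
    im=vision.grab_frame(n); crop(im,*b,f"pics/{n}12c.png")
```

```text
(no output)
```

View pics/scene12c.png

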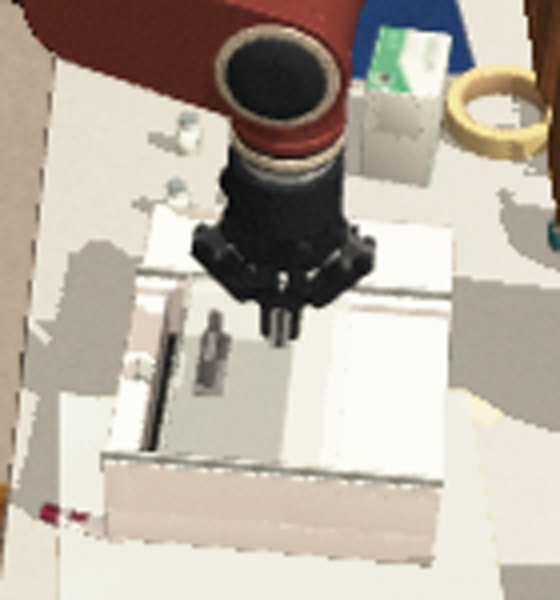

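View pics/top12c.png

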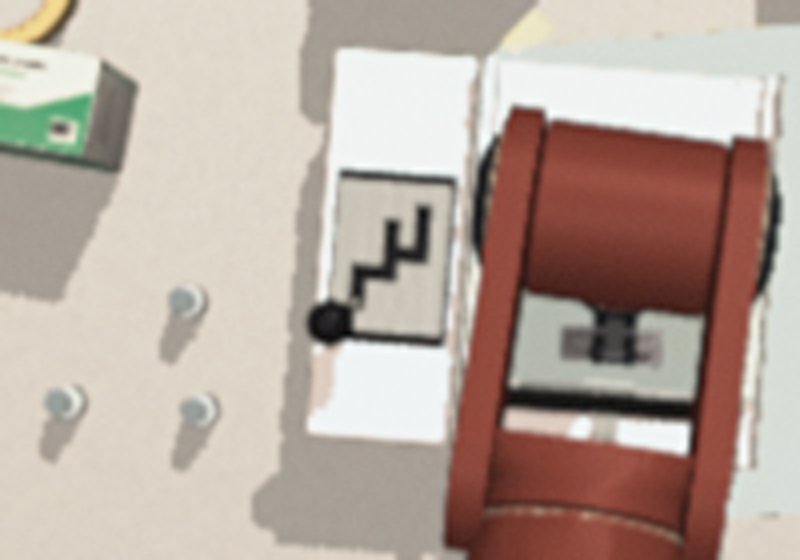

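Run:
```python
from h import *
s=manip.state()
def c(p): return ((np.array(proj("scene",p))-[210,130])*4).round(0)
print(c(s["tool_pos"]), c([.481,-.029,.134]),c([.481,.021,.134]),c([.481,-.029,.102]),c([.481,.021,.102]))
print(c([.53,-.013,.13]),c([.53,-.013,.14]))
```

```text
[278. 355.] [212. 354.] [213. 302.] [212. 385.] [213. 333.]
[282. 342.] [282. 332.]
```

Request:
servo_tool(twist=[[0, 0, 0], [0, 0, 0], [0, 0, 0], [0, 0, 0], [0, 0, 0], [0, 0, 0], [0, 0, 0], [0, 0, 0]], xyz=[[0, 0, 3], [-3, 0.3, 2], [-5, 0.4, 0], [0, 0, -3], [0, 0, -2.5], [0, 0, -0.5], [0, 0, 0], [0, 0, 0]], fingers=[0, 0, 0, 0, 0, 0, 0, 0])

```text
time: 15.72
tool_pos: [0.449, -0.0059, 0.1069]
tool_rot: [0.707, 0.035, 0.706, -0.035]
contact_force: [-0.2, -0.2, 0.1]
gripper_width: 0.002
```

```bash
python3 look.py 13
python3 - <<'E'
from h import *
im=vision.grab_frame("scene"); crop(im,210,130,140,150,4,"pics/scene13c.png")
E
```

```text
15.725 [ 0.449  -0.0059  0.1069] [[0.002, 0.098, 0.995], [-0.0, 0.995, -0.098], [-1.0, -0.0, 0.002]]
```

View pics/scene13c.png

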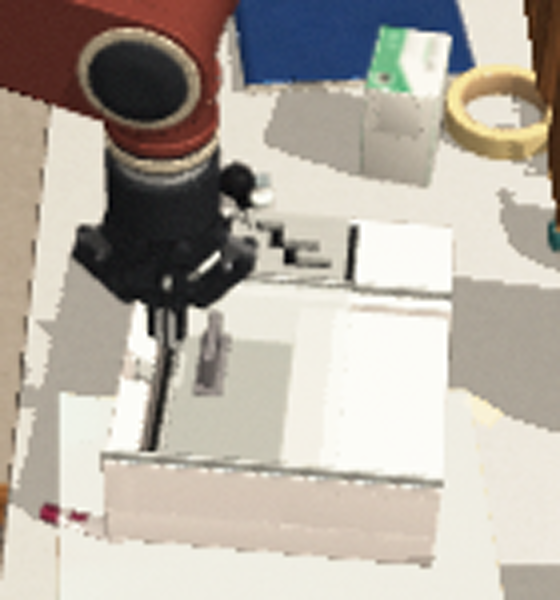

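View pics/w13.png

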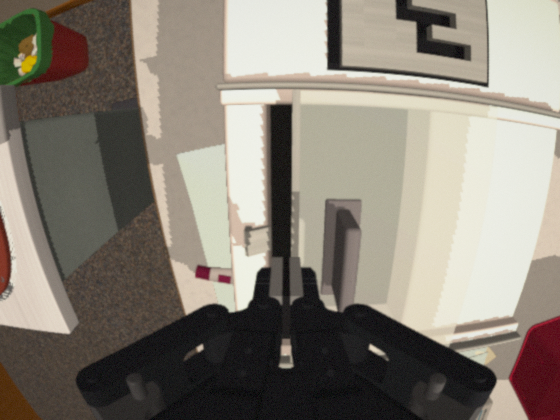

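Request:
servo_tool(twist=[[0, 0, 0], [0, 0, 0], [0, 0, 0], [0, 0, 0], [0, 0, 0], [0, 0, 0]], xyz=[[0.7, -0.07, 0], [0.7, -0.07, 0], [0.7, -0.07, 0], [0.7, -0.07, 0], [0.7, -0.07, 0], [0.7, -0.07, 0]], fingers=[0, 0, 0, 0, 0, 0])

```text
time: 16.58
tool_pos: [0.4905, -0.01, 0.1057]
tool_rot: [0.706, 0.035, 0.706, -0.035]
contact_force: [-3.9, -0.5, 3.1]
gripper_width: 0.003
```

```bash
python3 look.py 14
```

```text
16.575 [ 0.4905 -0.01    0.1057] [[-0.0, 0.098, 0.995], [-0.0, 0.995, -0.098], [-1.0, -0.0, -0.0]]
```

View pics/w14.png

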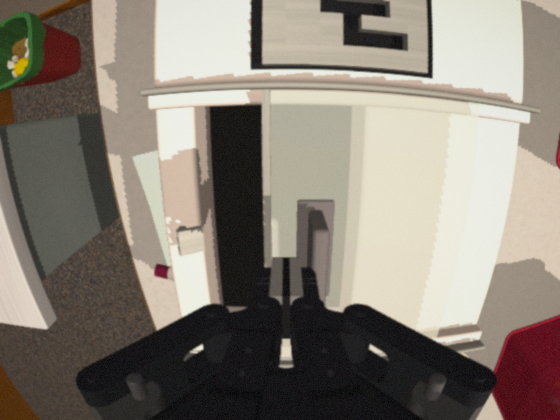

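Request:
servo_tool(twist=[[0, 0, 0], [0, 0, 0], [0, 0, 0], [0, 0, 0], [0, 0, 0], [0, 0, 0]], xyz=[[0.9, -0.09, 0], [0.9, -0.09, 0], [0.9, -0.09, 0], [0.9, -0.09, 0], [0.8, -0.08, 0], [0.4, -0.04, 0]], fingers=[0, 0, 0, 0, 0, 0])

```text
time: 17.38
tool_pos: [0.5386, -0.0147, 0.1056]
tool_rot: [0.706, 0.035, 0.706, -0.035]
contact_force: [-4.1, 0.7, 3.3]
gripper_width: -0.002
```

```bash
python3 look.py 15
```

```text
17.375 [ 0.5386 -0.0147  0.1056] [[-0.0, 0.098, 0.995], [0.0, 0.995, -0.098], [-1.0, 0.0, -0.0]]
```

View pics/w15.png

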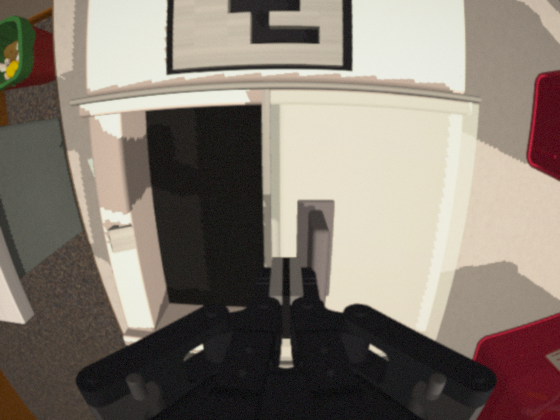

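Request:
servo_tool(twist=[[0, 0, 0], [0, 0, 0], [0, 0, 0], [0, 0, 0], [0, 0, 0]], xyz=[[0.7, -0.07, 0], [0.6, -0.06, 0], [0.6, -0.06, 0], [0.4, -0.04, 0], [0, 0, 0]], fingers=[0, 0, 0, 0, 0])

```text
time: 18.05
tool_pos: [0.5574, -0.0166, 0.1054]
tool_rot: [0.702, 0.035, 0.71, -0.034]
contact_force: [-19.0, 1.3, 14.4]
gripper_width: -0.0
```

```bash
python3 look.py 16
```

```text
18.05 [ 0.5574 -0.0166  0.1054] [[-0.011, 0.097, 0.995], [0.001, 0.995, -0.097], [-1.0, -0.0, -0.011]]
```

View pics/w16.png

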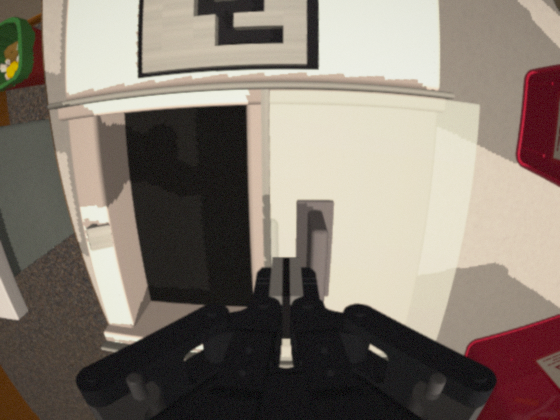

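Request:
servo_tool(twist=[[0, 0, 0], [0, 0, 0], [0, 0, 0], [0, 0, 0], [0, 0, 0], [0, 0, 0], [0, 0, 0]], xyz=[[-1.5, 0.1, 0], [0, 0, 4], [-1.5, 2, 6], [0, 5, 2], [0, 5, 0], [0, 0, 0], [0, 0, 0]], fingers=[0, 0, 0.3, 0.6, 0.6, 0.6, 0.6])

```text
time: 18.98
tool_pos: [0.5317, 0.103, 0.2226]
tool_rot: [0.706, 0.034, 0.706, -0.035]
contact_force: [-1.0, -0.2, 0.0]
gripper_width: 0.599
```

```bash
python3 look.py 17
python3 - <<'E'
from h import *
s=manip.state()
im=vision.grab_frame("top"); crop(im,130,140,200,140,4,"pics/top17c.png")
for c in ("wrist","top"):
 for l in ["vial_a"]:
  for d in vision.spot_in(c,l):
    e=d["extent"]; z=.02
    print(c,l,np.round(e,1),round(d["score"],2),(atz(c,e[0],e[1],z,s)*1000).round(1))
E
```

```text
18.975 [0.5317 0.103  0.2226] [[0.0, 0.097, 0.995], [-0.0, 0.995, -0.097], [-1.0, -0.0, 0.0]]
wrist vial_a [261.1  40.5  19.1  18.7] 0.92 [521.4 258.4  20. ]
wrist vial_a [197.5  54.6  20.4  23.3] 0.73 [448.6 253.1  20. ]
wrist vial_a [182.6 300.9   9.9  11.4] 0.52 [371.9 -59.1  20. ]
top vial_a [146.8 237.6   8.3   8.2] 0.52 [461.  338.1  20. ]
```

View pics/w17.png

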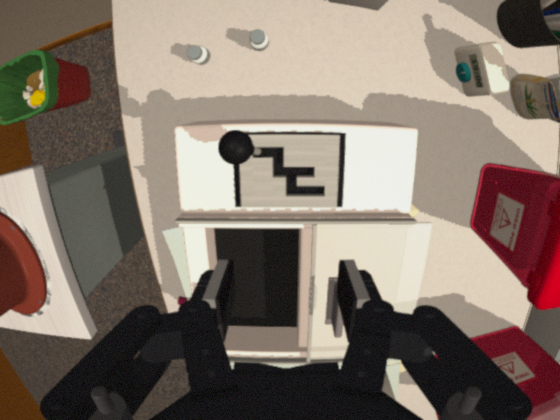

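View pics/top17c.png

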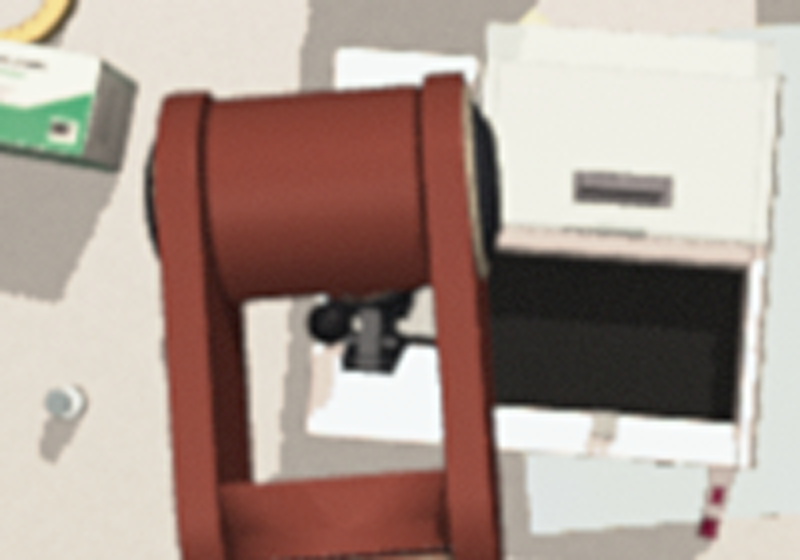

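Run:
```python
from h import *
s=manip.state()
for x,y in [(475,400),(735,420),(745,268),(605,415),(610,255)]:
    print("top",x,y,*[(atz("top",130+x/4,140+y/4,z)*1000).round(1)[:2] for z in (.046,.086)])
for u,v in [(216,228),(300,228),(297,325)]:
    print("w",u,v,*[(atz("wrist",u,v,z,s)*1000).round(1)[:2] for z in (.046,.086)])
```

```text
top 475 400 [448.9  77.8] [449.1  75.3]
top 735 420 [432.7 -83.1] [433.5 -80.3]
top 745 268 [526.9 -91.9] [524.6 -88.8]
top 605 415 [437.7  -2.6] [438.3  -2.5]
top 610 255 [537.   -8.2] [534.3  -7.8]
w 216 228 [448.4  55.2] [459.3  70.3]
w 300 228 [543.7  46. ] [543.3  62.1]
w 297 325 [528.7 -91.3] [530.1 -59. ]
```

Request:
servo_tool(twist=[[0, 0, 0], [0, 0, 0], [0, 0, 0], [0, 0, 0], [0, 0, 0], [0, 0, 0]], xyz=[[-0.3, 4, 0], [-0.3, 4, 0], [-0.3, 4, -2], [-0.2, 3.5, -4], [0, 0, -5], [0, 0, 0]], fingers=[0.6, 0.6, 0.6, 0.6, 0.6, 0.6])

```text
time: 19.92
tool_pos: [0.5172, 0.2566, 0.1081]
tool_rot: [0.703, 0.033, 0.71, -0.036]
contact_force: [-0.8, 0.8, -1.5]
gripper_width: 0.605
```

```bash
python3 look.py 18
python3 - <<'E'
from h import *
s=manip.state()
for c in ("wrist",):
 for l in ["vial_a"]:
  for d in vision.spot_in(c,l):
    e=d["extent"]; z=.02
    print(c,l,np.round(e,1),round(d["score"],2),(atz(c,e[0],e[1],z,s)*1000).round(1))
E
```

```text
19.925 [0.5172 0.2566 0.1081] [[-0.01, 0.098, 0.995], [-0.003, 0.995, -0.098], [-1.0, -0.004, -0.009]]
wrist vial_a [197.8 111.5  35.7  23.8] 0.91 [459.1 340.8  20. ]
wrist vial_a [285.9 200.7  24.5  32.3] 0.77 [521.  260.3  20. ]
wrist vial_a [204.1 215.2  31.2  34.2] 0.69 [450.7 254.5  20. ]
```

View pics/w18.png

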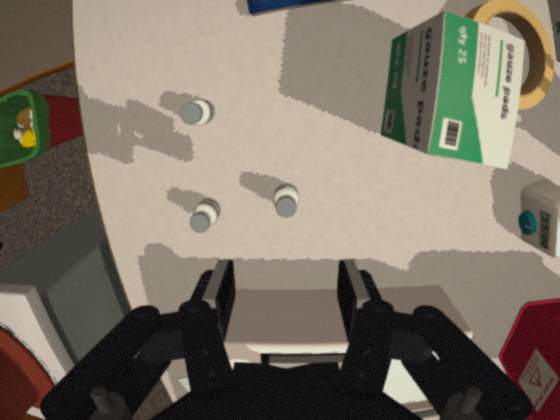

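Request:
servo_tool(twist=[[0, 0, 0], [0, 0, 0], [0, 0, 0], [0, 0, 0], [0, 0, 0]], xyz=[[0.2, 0.2, -3], [0, 0, -3], [0, 0, -2], [0, 0, -1.5], [0, 0, 0]], fingers=[0.6, 0.6, 0.6, 0.6, 0.6])

```text
time: 20.65
tool_pos: [0.5225, 0.2599, 0.0179]
tool_rot: [0.706, 0.035, 0.707, -0.035]
contact_force: [-0.8, -0.0, -0.0]
gripper_width: 0.596
```

```bash
python3 look.py 19
```

```text
20.65 [0.5225 0.2599 0.0179] [[-0.001, 0.098, 0.995], [-0.0, 0.995, -0.098], [-1.0, -0.0, -0.001]]
```

View pics/w19.png

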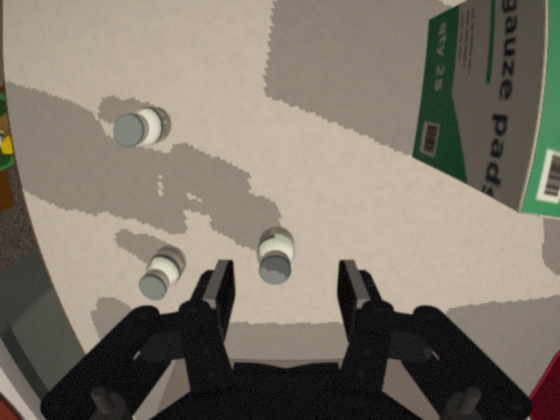

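Run:
```python
from h import *
s=manip.state()
print((atz("wrist",275,268,.038,s)*1000).round(1),(atz("wrist",278,245,.015,s)*1000).round(1))
```

```text
[519.1 262.8  38. ] [520.4 264.8  15. ]
```

Request:
servo_tool(twist=[[0, 0, 0], [0, 0, 0], [0, 0, 0], [0, 0, 0], [0, 0, 0], [0, 0, 0], [0, 0, 0]], xyz=[[-0.4, 0, -0.6], [0, 0, -0.3], [0, 0, 0], [0, 0, 0], [0, 0, 0], [0, 0, 0], [0, 0, 0]], fingers=[0.6, 0.6, 0.3, 0.1, 0, 0, 0])

```text
time: 21.58
tool_pos: [0.5189, 0.2604, 0.0097]
tool_rot: [0.706, 0.035, 0.706, -0.035]
contact_force: [-0.9, -0.3, 3.7]
gripper_width: 0.228
```

```bash
python3 look.py 20
```

```text
21.575 [0.5189 0.2604 0.0097] [[0.0, 0.098, 0.995], [0.0, 0.995, -0.098], [-1.0, 0.0, 0.0]]
```

View pics/w20.png

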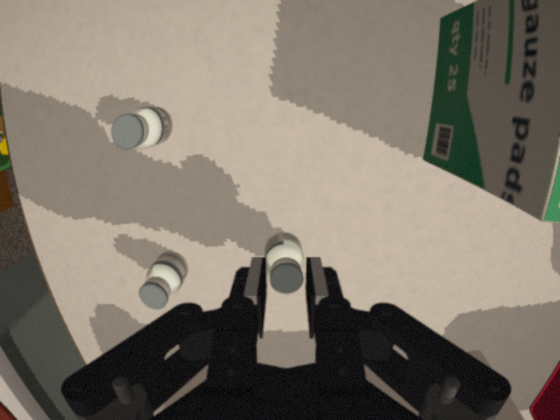

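Request:
servo_tool(twist=[[0, 0, 0], [0, 0, 0], [0, 0, 0], [0, 0, 0], [0, 0, 0], [0, 0, 0], [0, 0, 0], [0, 0, 0]], xyz=[[0, 0, 2], [0, 0, 4], [0, 0, 5.5], [0, 0, 5.5], [0, 0, 2], [-0.9, -3, 0], [-0.9, -4.5, 0], [-0.9, -4.6, 0]], fingers=[0, 0, 0, 0, 0, 0, 0, 0])

```text
time: 22.62
tool_pos: [0.4906, 0.1381, 0.1985]
tool_rot: [0.706, 0.034, 0.707, -0.034]
contact_force: [0.4, -0.8, -0.4]
gripper_width: 0.23
```

Request:
servo_tool(twist=[[0, 0, 0], [0, 0, 0], [0, 0, 0], [0, 0, 0], [0, 0, 0], [0, 0, 0], [0, 0, 0], [0, 0, 0]], xyz=[[0, -5, 0], [0, -4, 0], [0, -1, 0], [0, 0, -4], [0, 0, -4], [0, 0, -3], [0, 0, -1], [0, 0, 0]], fingers=[0, 0, 0, 0, 0, 0, 0, 0])

```text
time: 23.62
tool_pos: [0.4914, 0.0397, 0.079]
tool_rot: [0.706, 0.034, 0.707, -0.034]
contact_force: [-0.3, 0.4, 0.6]
gripper_width: 0.226
```

```bash
python3 look.py 21
```

```text
23.625 [0.4914 0.0397 0.079 ] [[-0.001, 0.097, 0.995], [0.0, 0.995, -0.097], [-1.0, 0.0, -0.001]]
```

View pics/w21.png

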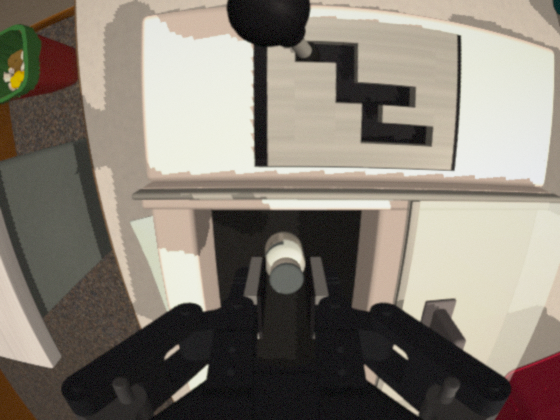

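Request:
servo_tool(twist=[[0, 0, 0], [0, 0, 0], [0, 0, 0], [0, 0, 0], [0, 0, 0], [0, 0, 0], [0, 0, 0], [0, 0, 0]], xyz=[[0, 0, -1.2], [0, 0, -0.9], [0, 0, 0], [0, 0, 0], [0, 0, 0], [0, 0, 3], [0, 0, 5], [0, 0, 5]], fingers=[0, 0, 0, 0.4, 0.4, 0.4, 0.4, 0.6])

```text
time: 24.68
tool_pos: [0.4914, 0.0392, 0.1898]
tool_rot: [0.706, 0.035, 0.706, -0.035]
contact_force: [1.7, 0.2, -0.2]
gripper_width: 0.593
```

```bash
python3 look.py 22
```

```text
24.675 [0.4914 0.0392 0.1898] [[0.0, 0.098, 0.995], [0.0, 0.995, -0.098], [-1.0, 0.0, 0.0]]
```

View pics/w22.png

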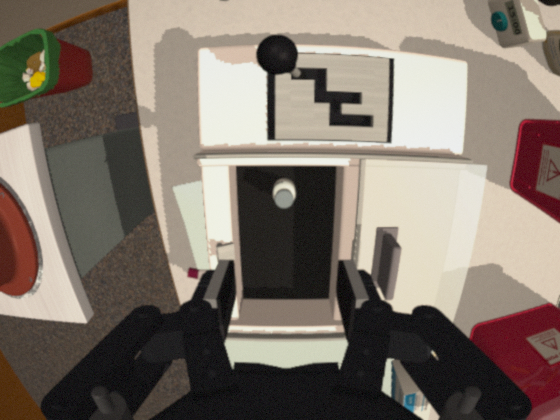

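Request:
servo_tool(twist=[[0, 0, 0], [0, 0, 0], [0, 0, 0], [0, 0, 0], [0, 0, 0], [0, 0, 0], [0, 0, 0], [0, 0, 0]], xyz=[[-0.8, 5, 0.5], [-0.8, 5, 0], [-0.8, 5, 0], [-0.8, 5, -2], [-0.9, 1.6, -5], [0, 0, -4], [0, 0, -3], [0, 0, 0]], fingers=[0.6, 0.6, 0.6, 0.6, 0.6, 0.6, 0.6, 0.6])

```text
time: 25.72
tool_pos: [0.4484, 0.2544, 0.0506]
tool_rot: [0.704, 0.034, 0.708, -0.035]
contact_force: [-0.7, 0.7, -0.0]
gripper_width: 0.602
```

```bash
python3 look.py 23
python3 - <<'E'
from h import *
s=manip.state()
for c in ("wrist",):
 for l in ["vial_a"]:
  for d in vision.spot_in(c,l):
    e=d["extent"]; z=.02
    print(c,l,np.round(e,1),round(d["score"],2),(atz(c,e[0],e[1],z,s)*1000).round(1))
E
```

```text
25.725 [0.4484 0.2544 0.0506] [[-0.005, 0.098, 0.995], [-0.002, 0.995, -0.098], [-1.0, -0.003, -0.005]]
wrist vial_a [283.3 230.2  32.8  47.6] 0.97 [449.9 256.5  20. ]
wrist vial_a [283.7  97.8  38.2  32.5] 0.66 [458.4 339.7  20. ]
```

View pics/w23.png

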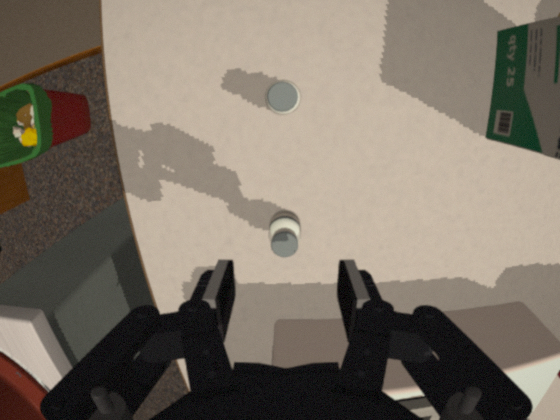

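Request:
servo_tool(twist=[[0, 0, 0], [0, 0, 0], [0, 0, 0], [0, 0, 0], [0, 0, 0], [0, 0, 0], [0, 0, 0], [0, 0, 0]], xyz=[[0.1, 0.2, -2], [0, 0, -1.5], [0, 0, -0.5], [0, 0, 0], [0, 0, 0], [0, 0, 0], [0, 0, 0], [0, 0, 0]], fingers=[0.6, 0.6, 0.6, 0.6, 0.2, 0, 0, 0])

```text
time: 26.82
tool_pos: [0.4524, 0.2575, 0.0143]
tool_rot: [0.707, 0.035, 0.706, -0.034]
contact_force: [-1.1, 0.5, 4.7]
gripper_width: 0.209
```

```bash
python3 look.py 24
```

```text
26.825 [0.4524 0.2575 0.0143] [[0.002, 0.098, 0.995], [0.001, 0.995, -0.098], [-1.0, 0.001, 0.002]]
```

View pics/w24.png

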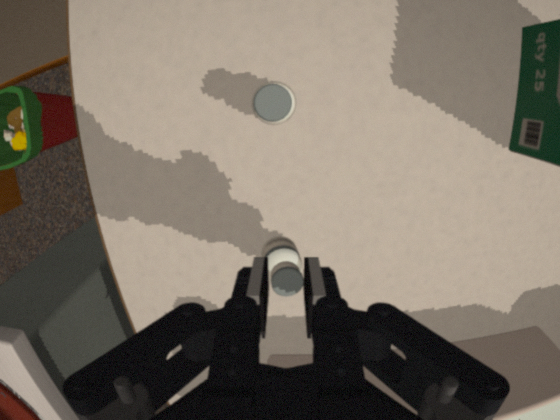

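Request:
servo_tool(twist=[[0, 0, 0], [0, 0, 0], [0, 0, 0], [0, 0, 0], [0, 0, 0], [0, 0, 0], [0, 0, 0], [0, 0, 0]], xyz=[[0, 0, 2], [0, 0, 4], [0, 0, 5.5], [0, 0, 5], [0, 0, 2], [0.9, -4, 0], [0.9, -4.6, 0], [0.9, -4.8, 0]], fingers=[0, 0, 0, 0, 0, 0, 0, 0])

```text
time: 27.88
tool_pos: [0.4778, 0.122, 0.1962]
tool_rot: [0.705, 0.034, 0.707, -0.034]
contact_force: [0.6, -0.7, -0.2]
gripper_width: 0.21
```

Request:
servo_tool(twist=[[0, 0, 0], [0, 0, 0], [0, 0, 0], [0, 0, 0], [0, 0, 0], [0, 0, 0], [0, 0, 0], [0, 0, 0]], xyz=[[0.7, -5, 0], [0, -5, 0], [0, -2.9, 0], [0, 0, -4], [0, 0, -4], [0, 0, -3], [0, 0, -0.7], [0, 0, 0]], fingers=[0, 0, 0, 0, 0, 0, 0, 0])

```text
time: 28.88
tool_pos: [0.4851, -0.0057, 0.0806]
tool_rot: [0.706, 0.035, 0.707, -0.035]
contact_force: [0.0, 0.7, 0.1]
gripper_width: 0.204
```

```bash
python3 look.py 25
```

```text
28.875 [ 0.4851 -0.0057  0.0806] [[-0.002, 0.098, 0.995], [0.0, 0.995, -0.098], [-1.0, 0.0, -0.002]]
```

View pics/w25.png

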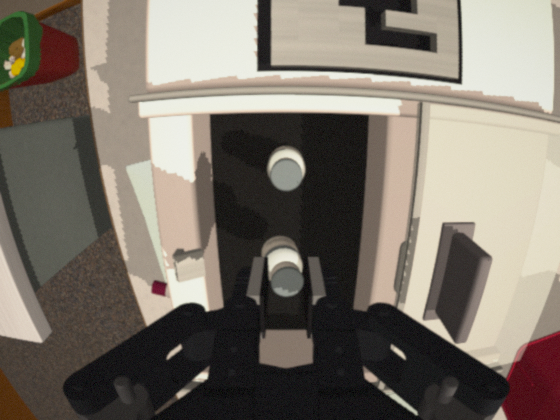

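Request:
servo_tool(twist=[[0, 0, 0], [0, 0, 0], [0, 0, 0], [0, 0, 0], [0, 0, 0], [0, 0, 0], [0, 0, 0], [0, 0, 0]], xyz=[[0, 0, -1], [0, 0, -0.8], [0, 0, 0], [0, 0, 0], [0, 0, 0], [0, 0, 3], [0, 0, 5], [0, 0, 5]], fingers=[0, 0, 0, 0.4, 0.4, 0.4, 0.4, 0.6])

```text
time: 29.92
tool_pos: [0.4854, -0.0057, 0.1948]
tool_rot: [0.706, 0.035, 0.706, -0.035]
contact_force: [0.4, 0.1, 0.5]
gripper_width: 0.593
```

```bash
python3 look.py 26
```

```text
29.925 [ 0.4854 -0.0057  0.1948] [[-0.0, 0.098, 0.995], [0.0, 0.995, -0.098], [-1.0, 0.0, -0.0]]
```

View pics/w26.png

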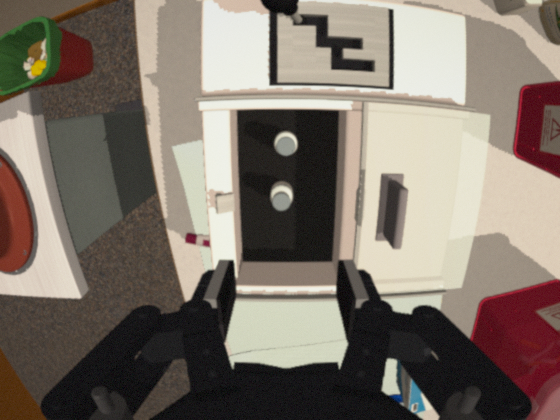

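Request:
servo_tool(twist=[[0, 0, 0], [0, 0, 0], [0, 0, 0], [0, 0, 0], [0, 0, 0], [0, 0, 0], [0, 0, 0], [0, 0, 0]], xyz=[[-0.4, 5, 0], [-0.4, 5, 0], [-0.4, 5, 0], [-0.4, 5, 0], [-0.4, 5, 0], [-0.4, 5, -2], [-0.3, 4.3, -4], [0, 0, -2]], fingers=[0.6, 0.6, 0.6, 0.6, 0.6, 0.6, 0.6, 0.6])

```text
time: 30.98
tool_pos: [0.4571, 0.3389, 0.1108]
tool_rot: [0.705, 0.033, 0.707, -0.034]
contact_force: [-0.0, -1.0, 0.3]
gripper_width: 0.605
```

```bash
python3 look.py 27
python3 - <<'E'
from h import *
s=manip.state()
for c in ("wrist",):
 for l in ["vial_a"]:
  for d in vision.spot_in(c,l):
    e=d["extent"]; z=.02
    print(c,l,np.round(e,1),round(d["score"],2),(atz(c,e[0],e[1],z,s)*1000).round(1))
E
```

```text
30.975 [0.4571 0.3389 0.1108] [[-0.002, 0.094, 0.996], [-0.001, 0.996, -0.094], [-1.0, -0.001, -0.002]]
wrist vial_a [318.9 250.4  23.5  31.8] 0.94 [481.4 293.8  20. ]
```

View pics/w27.png

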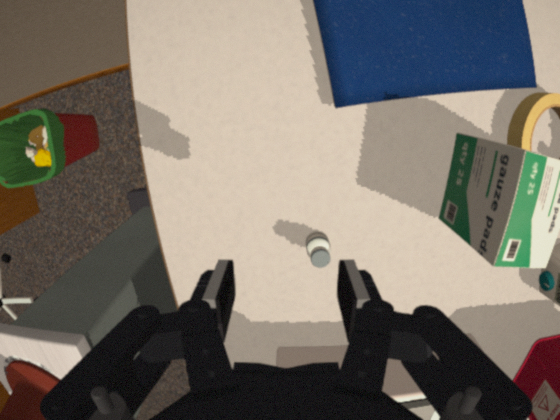

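Request:
servo_tool(twist=[[0, 0, 0], [0, 0, 0], [0, 0, 0], [0, 0, 0], [0, 0, 0]], xyz=[[2.4, -4.3, 0], [0, 0, 0], [0, 0, -3], [0, 0, -3], [0, 0, 0]], fingers=[0.6, 0.6, 0.6, 0.6, 0.6])

```text
time: 31.7
tool_pos: [0.4812, 0.2931, 0.0518]
tool_rot: [0.705, 0.034, 0.708, -0.036]
contact_force: [-0.8, 0.5, 0.4]
gripper_width: 0.6
```

```bash
python3 look.py 28
python3 - <<'E'
from h import *
s=manip.state()
for c in ("wrist",):
 for l in ["vial_a"]:
  for d in vision.spot_in(c,l):
    e=d["extent"]; z=.02
    print(c,l,np.round(e,1),round(d["score"],2),(atz(c,e[0],e[1],z,s)*1000).round(1))
E
```

```text
31.7 [0.4812 0.2931 0.0518] [[-0.004, 0.099, 0.995], [-0.002, 0.995, -0.099], [-1.0, -0.002, -0.004]]
wrist vial_a [285.2 228.2  32.2  42.3] 0.84 [483.6 296.3  20. ]
```

View pics/w28.png

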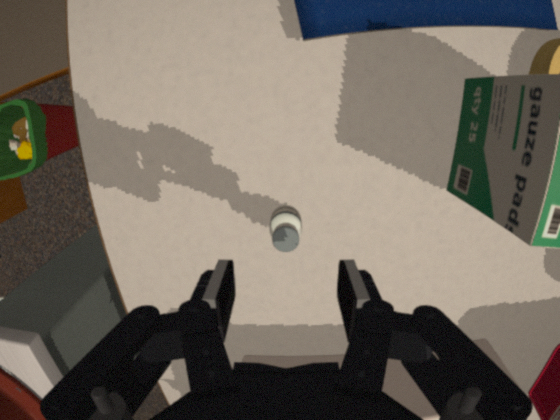

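Request:
servo_tool(twist=[[0, 0, 0], [0, 0, 0], [0, 0, 0], [0, 0, 0], [0, 0, 0], [0, 0, 0], [0, 0, 0], [0, 0, 0]], xyz=[[0.1, 0.2, -2], [0, 0, -1.5], [0, 0, -0.7], [0, 0, 0], [0, 0, 0], [0, 0, 0], [0, 0, 0], [0, 0, 0]], fingers=[0.6, 0.6, 0.6, 0.6, 0.2, 0, 0, 0])

```text
time: 32.8
tool_pos: [0.4843, 0.2965, 0.0121]
tool_rot: [0.707, 0.035, 0.706, -0.034]
contact_force: [-0.3, 0.2, 2.3]
gripper_width: 0.179
```

```bash
python3 look.py 29
```

```text
32.8 [0.4843 0.2965 0.0121] [[0.001, 0.098, 0.995], [0.001, 0.995, -0.098], [-1.0, 0.001, 0.001]]
```

View pics/w29.png

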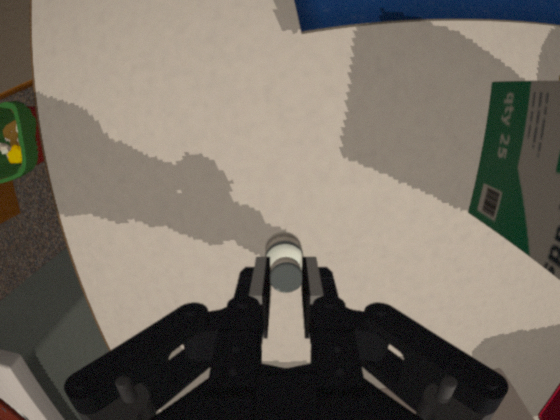

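Request:
servo_tool(twist=[[0, 0, 0], [0, 0, 0], [0, 0, 0], [0, 0, 0], [0, 0, 0], [0, 0, 0], [0, 0, 0], [0, 0, 0]], xyz=[[0, 0, 2], [0, 0, 4], [0, 0, 5.5], [0, 0, 5], [0, 0, 2], [0, -4.4, 0], [0, -5, 0], [0, -5, 0]], fingers=[0, 0, 0, 0, 0, 0, 0, 0])

```text
time: 33.85
tool_pos: [0.4826, 0.1508, 0.1952]
tool_rot: [0.706, 0.034, 0.707, -0.035]
contact_force: [0.1, -0.4, 0.5]
gripper_width: 0.181
```

Request:
servo_tool(twist=[[0, 0, 0], [0, 0, 0], [0, 0, 0], [0, 0, 0], [0, 0, 0], [0, 0, 0], [0, 0, 0], [0, 0, 0]], xyz=[[0, -5, 0], [0, -5, 0], [0, -5, 0], [0, -5, 0], [0, -0.2, -4], [0, 0, -4], [0, 0, -3], [0, 0, -0.5]], fingers=[0, 0, 0, 0, 0, 0, 0, 0])

```text
time: 34.85
tool_pos: [0.4807, -0.0491, 0.0778]
tool_rot: [0.704, 0.035, 0.709, -0.034]
contact_force: [0.2, 0.1, -0.7]
gripper_width: 0.18
```

```bash
python3 look.py 30
```

```text
34.85 [ 0.4807 -0.0491  0.0778] [[-0.007, 0.098, 0.995], [0.002, 0.995, -0.098], [-1.0, 0.001, -0.007]]
```

View pics/w30.png

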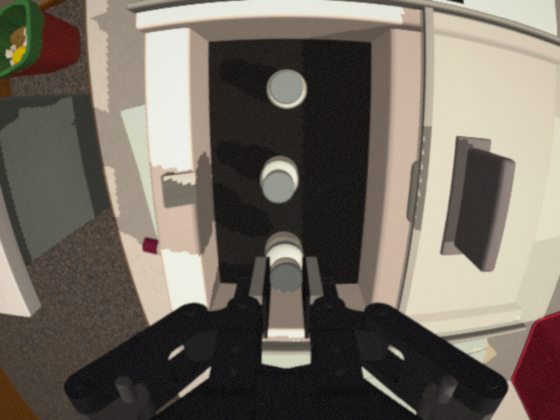

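Request:
servo_tool(twist=[[0, 0, 0], [0, 0, 0], [0, 0, 0], [0, 0, 0], [0, 0, 0], [0, 0, 0], [0, 0, 0], [0, 0, 0]], xyz=[[0, 0, -1], [0, 0, -0.7], [0, 0, 0], [0, 0, 0], [0, 0, 0], [0, 0, 3], [0, 0, 5], [0, 0, 5]], fingers=[0, 0, 0, 0.4, 0.4, 0.4, 0.4, 0])

```text
time: 35.9
tool_pos: [0.4834, -0.0497, 0.1957]
tool_rot: [0.706, 0.035, 0.706, -0.035]
contact_force: [1.2, -0.4, -0.1]
gripper_width: 0.201
```

```bash
python3 look.py 31
python3 - <<'E'
from h import *
s=manip.state()
im=vision.grab_frame("top"); crop(im,130,140,200,140,4,"pics/top31c.png")
im=vision.grab_frame("scene"); crop(im,210,130,140,150,4,"pics/scene31c.png")
E
```

```text
35.9 [ 0.4834 -0.0497  0.1957] [[-0.0, 0.098, 0.995], [0.0, 0.995, -0.098], [-1.0, 0.0, -0.0]]
```

View pics/w31.png

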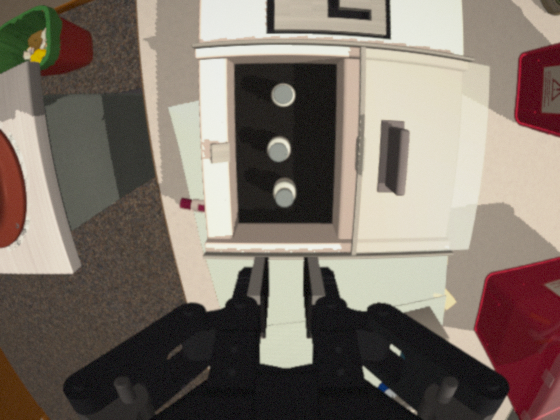

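View pics/scene31c.png

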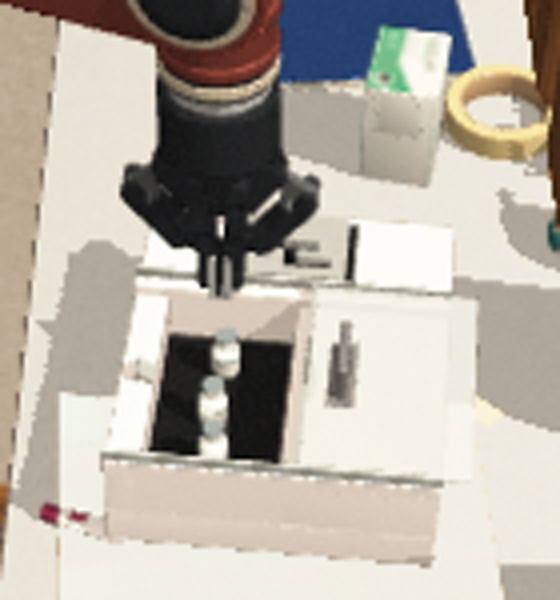

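Run:
```python
from h import *
s=manip.state()
for u,v in [(398,123),(408,126),(398,193),(405,195),(380,122),(380,190),(359,150)]: print(u,v,(atz("wrist",u,v,.134,s)*1000).round(1),(atz("wrist",u,v,.102,s)*1000).round(1))
im=cv2.imread("pics/w31.png")[:,:,::-1]; crop(im,190,40,300,200,2.6,"pics/w31c.png")
```

```text
398 123 [575.4  11.6 134. ] [586.9   9.  102. ]
408 126 [583.2   9.1 134. ] [595.8   6.1 102. ]
398 193 [574.3 -41.2 134. ] [585.7 -51.3 102. ]
405 195 [580.1 -43.3 134. ] [592.3 -53.7 102. ]
380 122 [561.6  13.  134. ] [571.2  10.5 102. ]
380 190 [559.9 -37.6 134. ] [569.2 -47.2 102. ]
359 150 [544.9  -6.3 134. ] [552.1 -11.5 102. ]
```

View pics/w31c.png

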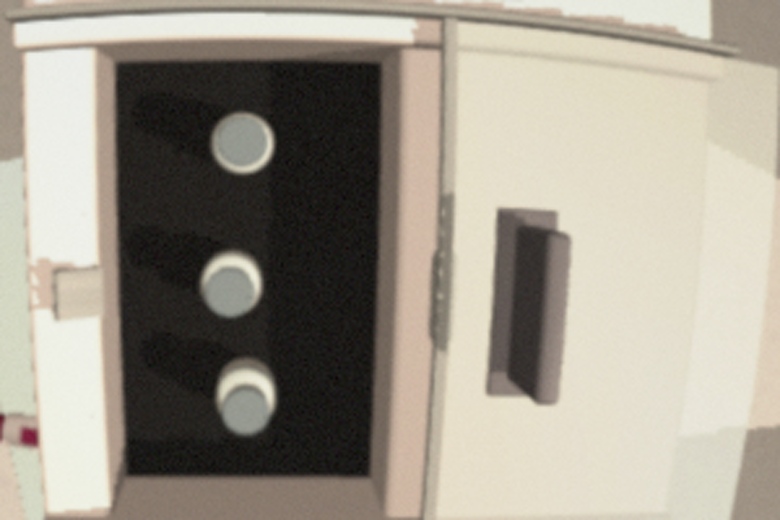

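View pics/top31c.png

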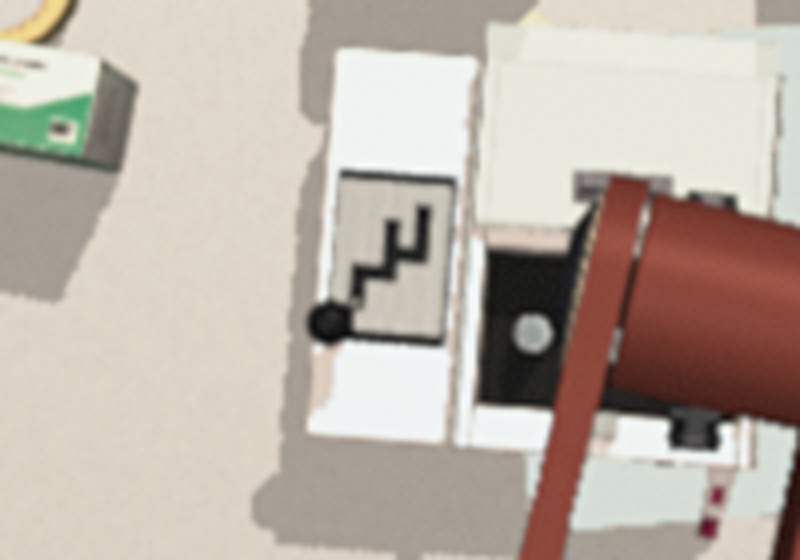

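Request:
servo_tool(twist=[[0, 0, 0], [0, 0, 0], [0, 0, 0], [0, 0, 0], [0, 0, 0], [0, 0, 0], [0, 0, 0], [0, 0, 0]], xyz=[[4.5, 1.1, 0], [4.5, 1.1, 0], [4.3, 1, 0], [0, 0, -3], [0, 0, -3], [0, 0, -2], [0, 0, -1], [0, 0, 0]], fingers=[0, 0, 0, 0, 0, 0, 0, 0])

```text
time: 37.05
tool_pos: [0.6163, -0.0178, 0.1037]
tool_rot: [0.706, 0.035, 0.707, -0.035]
contact_force: [-0.4, 0.5, -0.4]
gripper_width: -0.003
```

```bash
python3 look.py 32
```

```text
37.05 [ 0.6163 -0.0178  0.1037] [[-0.001, 0.098, 0.995], [0.0, 0.995, -0.098], [-1.0, 0.0, -0.001]]
```

View pics/w32.png

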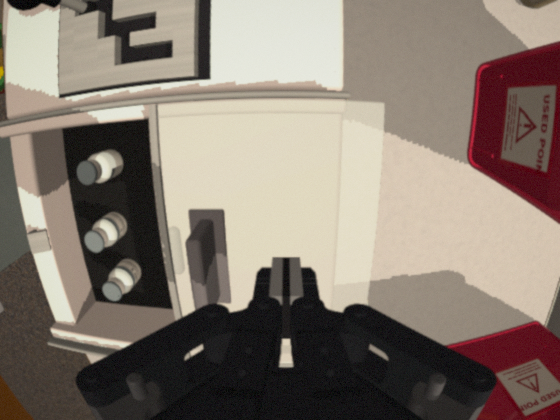

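Request:
servo_tool(twist=[[0, 0, 0], [0, 0, 0], [0, 0, 0], [0, 0, 0], [0, 0, 0], [0, 0, 0], [0, 0, 0], [0, 0, 0]], xyz=[[-1.2, 0.12, 0], [-1.5, 0.15, 0], [-1.5, 0.15, 0], [-1.5, 0.15, 0], [-1.5, 0.15, 0], [-1.5, 0.15, 0], [-1.5, 0.15, 0], [-1.5, 0.15, 0]], fingers=[0, 0, 0, 0, 0, 0, 0, 0])

```text
time: 38.1
tool_pos: [0.4993, -0.0061, 0.1051]
tool_rot: [0.707, 0.035, 0.706, -0.035]
contact_force: [3.6, -0.5, 4.3]
gripper_width: -0.003
```

```bash
python3 look.py 33
```

```text
38.1 [ 0.4993 -0.0061  0.1051] [[0.002, 0.098, 0.995], [-0.0, 0.995, -0.098], [-1.0, -0.0, 0.002]]
```

View pics/w33.png

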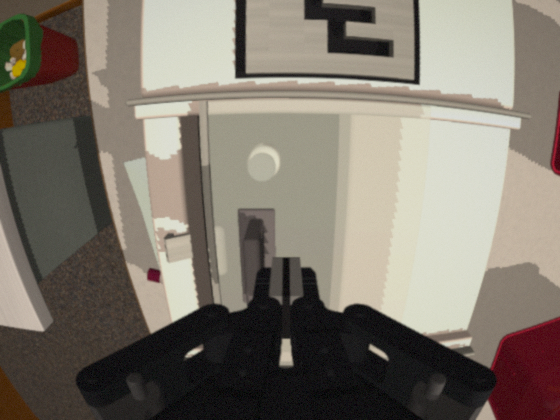

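Good; now the last 3 cm over the catch.

Request:
servo_tool(twist=[[0, 0, 0], [0, 0, 0], [0, 0, 0], [0, 0, 0], [0, 0, 0]], xyz=[[-0.8, 0.08, 0], [-0.8, 0.08, 0], [-0.8, 0.08, 0], [-0.7, 0.07, 0], [-0.5, 0.05, 0]], fingers=[0, 0, 0, 0, 0])

```text
time: 38.78
tool_pos: [0.4647, -0.0026, 0.1048]
tool_rot: [0.708, 0.035, 0.705, -0.035]
contact_force: [3.2, 0.4, 3.1]
gripper_width: -0.002
```

```bash
python3 look.py 34
```

```text
38.775 [ 0.4647 -0.0026  0.1048] [[0.004, 0.098, 0.995], [-0.0, 0.995, -0.098], [-1.0, 0.0, 0.004]]
```

View pics/w34.png

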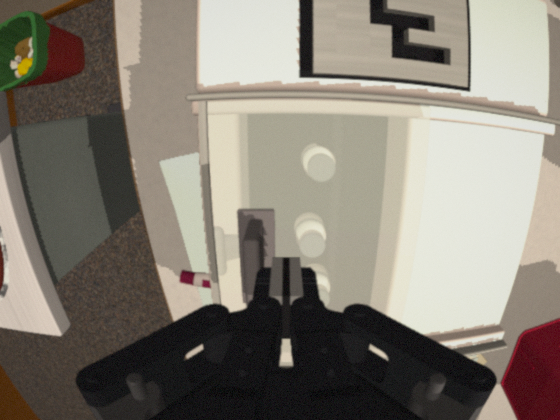

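Request:
servo_tool(twist=[[0, 0, 0], [0, 0, 0], [0, 0, 0]], xyz=[[-0.5, 0.05, 0], [-0.4, 0.04, 0], [0, 0, 0]], fingers=[0, 0, 0])

```text
time: 39.2
tool_pos: [0.4591, -0.0021, 0.1057]
tool_rot: [0.711, 0.035, 0.702, -0.035]
contact_force: [18.1, -0.9, -3.3]
gripper_width: -0.001
```

```bash
python3 look.py 35
```

```text
39.2 [ 0.4591 -0.0021  0.1057] [[0.013, 0.098, 0.995], [-0.001, 0.995, -0.098], [-1.0, -0.0, 0.013]]
```

View pics/w35.png

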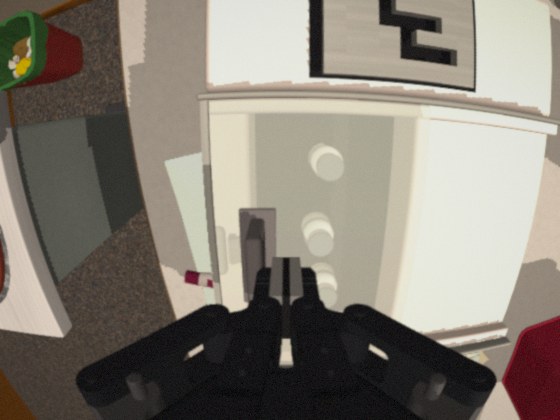

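Request:
servo_tool(twist=[[0, 0, 0], [0, 0, 0], [0, 0, 0]], xyz=[[-0.4, 0.04, 0], [0, 0, 0], [0, 0, 0]], fingers=[0, 0, 0])

```text
time: 39.62
tool_pos: [0.4542, -0.0017, 0.1072]
tool_rot: [0.71, 0.035, 0.703, -0.035]
contact_force: [8.9, -0.3, 8.3]
gripper_width: 0.004
```

Request:
servo_tool(twist=[[0, 0, 0], [0, 0, 0], [0, 0, 0], [0, 0, 0]], xyz=[[-0.4, 0.04, 0], [-0.4, 0.04, 0], [0, 0, 0], [0, 0, 0]], fingers=[0, 0, 0, 0])

```text
time: 40.12
tool_pos: [0.4538, -0.0016, 0.1075]
tool_rot: [0.717, 0.035, 0.695, -0.035]
contact_force: [39.9, -1.3, -15.8]
gripper_width: -0.001
```

Request:
servo_tool(twist=[[0, 0, 0], [0, 0, 0], [0, 0, 0], [0, 0, 0], [0, 0, 0], [0, 0, 0]], xyz=[[1, -0.1, 0], [2, -0.2, 0], [0, 0, 4], [0, 0, 5], [0, 0, 2], [0, 0, 0]], fingers=[0, 0, 0, 0, 0, 0])

```text
time: 40.88
tool_pos: [0.4724, -0.0034, 0.2145]
tool_rot: [0.706, 0.035, 0.706, -0.035]
contact_force: [0.7, 0.5, -1.5]
gripper_width: -0.001
```

```bash
python3 look.py 36
python3 - <<'E'
from h import *
im=vision.grab_frame("scene"); crop(im,210,130,140,150,4,"pics/scene36c.png")
im=cv2.imread("pics/w36.png")[:,:,::-1]; crop(im,160,40,300,230,2.6,"pics/w36c.png")
E
```

```text
40.875 [ 0.4724 -0.0034  0.2145] [[-0.0, 0.098, 0.995], [-0.0, 0.995, -0.098], [-1.0, -0.0, -0.0]]
```

View pics/w36c.png

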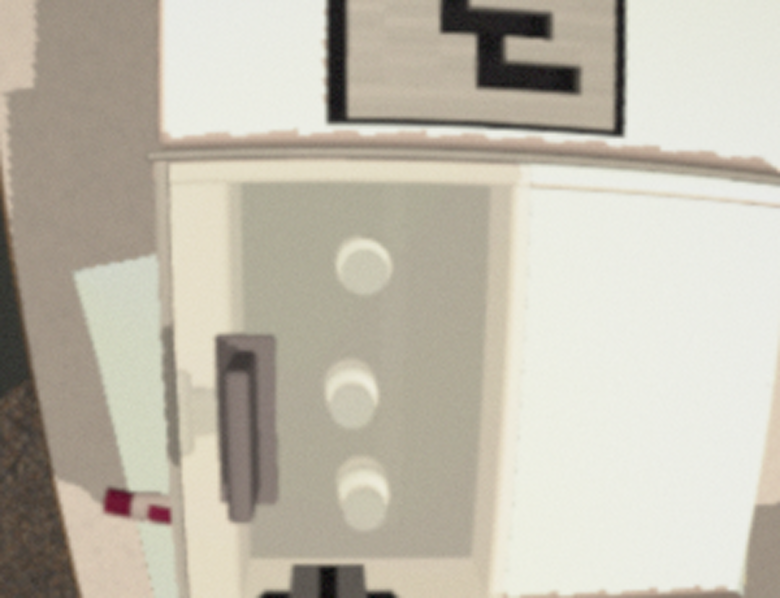

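View pics/scene36c.png

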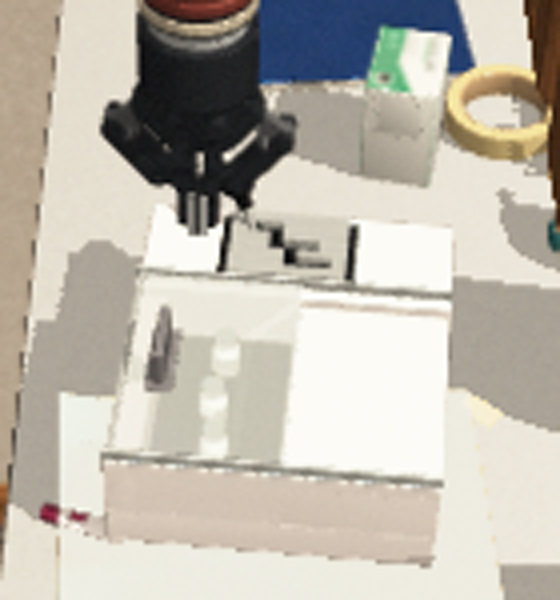

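Run:
```python
from h import *
s=manip.state()
for u,v in [(245.5,181),(256,181),(249,238),(257,238)]: print((atz("wrist",u,v,.134,s)*1000).round(1))
```

```text
[443.8  23.1 134. ]
[451.9  22.2 134. ]
[440.2 -24.1 134. ]
[446.7 -24.7 134. ]
```

Request:
servo_tool(twist=[[0, 0, 0], [0, 0, 0], [0, 0, 0], [0, 0, 0], [0, 0, 0], [0, 0, 0], [0, 0, 0], [0, 0, 0]], xyz=[[0.6, 4, 0], [0.6, 4, 0], [0.6, 4, 0], [0.7, 3.7, 0], [0, 0, 0], [0, 0, -3], [0, 0, -2], [0, 0, 0]], fingers=[0.6, 0.6, 0.6, 0.6, 0.6, 0.6, 0.6, 0.6])

```text
time: 41.98
tool_pos: [0.4955, 0.1526, 0.1608]
tool_rot: [0.704, 0.034, 0.708, -0.035]
contact_force: [-0.2, -0.5, 0.4]
gripper_width: 0.606
```

```bash
python3 look.py 37
python3 - <<'E'
from h import *
s=manip.state()
for d in vision.spot_in("wrist","knob"):
    e=d["extent"]; print(np.round(e,1),round(d["score"],2),(atz("wrist",e[0],e[1],.133,s)*1000).round(1))
E
```

```text
41.975 [0.4955 0.1526 0.1608] [[-0.006, 0.099, 0.995], [-0.001, 0.995, -0.099], [-1.0, -0.002, -0.006]]
```

View pics/w37.png

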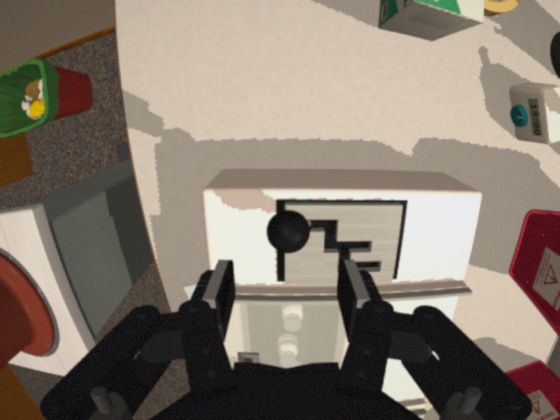

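Request:
servo_tool(twist=[[0, 0, 0], [0, 0, 0], [0, 0, 0], [0, 0, 0], [0, 0, 0], [0, 0, 0], [0, 0, 0], [0, 0, 0]], xyz=[[0.1, 0.1, -2], [0, 0, -2], [0, 0, -1.5], [0, 0, 0], [0, 0, 0], [0, 0, 0], [0, 0, 0], [0, 0, 0]], fingers=[0.6, 0.6, 0.6, 0.6, 0.3, 0, 0, 0])

```text
time: 43.08
tool_pos: [0.4992, 0.1549, 0.1104]
tool_rot: [0.707, 0.035, 0.706, -0.034]
contact_force: [-2.2, 0.7, 5.2]
gripper_width: 0.279
```

```bash
python3 look.py 38
```

```text
43.075 [0.4992 0.1549 0.1104] [[0.001, 0.098, 0.995], [0.001, 0.995, -0.098], [-1.0, 0.001, 0.001]]
```

View pics/w38.png

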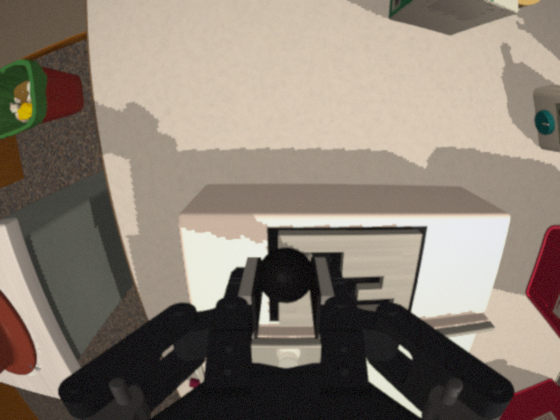

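Request:
servo_tool(twist=[[0, 0, 0], [0, 0, 0], [0, 0, 0], [0, 0, 0], [0, 0, 0], [0, 0, 0]], xyz=[[0.6, -0.06, 0.1], [0.6, -0.06, 0.1], [0.6, -0.06, 0.1], [0.6, -0.06, 0.1], [0.2, 0, 0.1], [0, 0, 0]], fingers=[0, 0, 0, 0, 0, 0])

```text
time: 43.88
tool_pos: [0.5236, 0.154, 0.1173]
tool_rot: [0.705, 0.036, 0.708, -0.034]
contact_force: [-9.9, 4.0, 18.7]
gripper_width: 0.275
```

Request:
servo_tool(twist=[[0, 0, 0], [0, 0, 0], [0, 0, 0], [0, 0, 0], [0, 0, 0], [0, 0, 0], [0, 0, 0]], xyz=[[-0.2, -0.2, 0.2], [-0.05, -0.5, 0.1], [-0.05, -0.5, 0.1], [-0.05, -0.5, 0.1], [-0.05, -0.5, 0], [-0.05, -0.5, 0], [0, 0, 0]], fingers=[0, 0, 0, 0, 0, 0, 0])

```text
time: 44.75
tool_pos: [0.5222, 0.126, 0.1224]
tool_rot: [0.708, 0.035, 0.704, -0.033]
contact_force: [-2.2, 2.1, 11.2]
gripper_width: 0.269
```

```bash
python3 look.py 39
```

```text
44.75 [0.5222 0.126  0.1224] [[0.005, 0.096, 0.995], [0.002, 0.995, -0.097], [-1.0, 0.003, 0.005]]
```

View pics/w39.png

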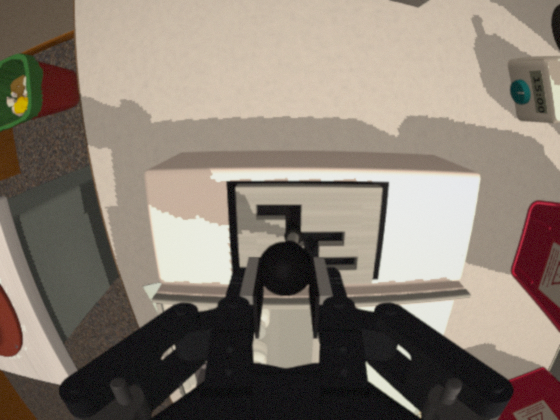

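Request:
servo_tool(twist=[[0, 0, 0], [0, 0, 0], [0, 0, 0], [0, 0, 0], [0, 0, 0], [0, 0, 0], [0, 0, 0], [0, 0, 0]], xyz=[[0, 0, 0], [0, 0, 0], [0, 0, 0], [0, 0, -0.3], [0, 0, 0], [0, 0, 0], [0, 0, 0], [0, 0, 0]], fingers=[0.5, 0.5, 0.5, 0.5, 0.5, 0.2, 0, 0])

```text
time: 45.8
tool_pos: [0.5203, 0.1252, 0.1166]
tool_rot: [0.706, 0.035, 0.706, -0.035]
contact_force: [0.1, 0.2, 1.0]
gripper_width: 0.282
```

Request:
servo_tool(twist=[[0, 0, 0], [0, 0, 0]], xyz=[[0, 0, 0], [0, 0, 0]], fingers=[0, 0])

```text
time: 46.05
tool_pos: [0.5203, 0.1252, 0.1165]
tool_rot: [0.706, 0.035, 0.706, -0.035]
contact_force: [0.6, 0.6, 2.3]
gripper_width: 0.285
```

Request:
servo_tool(twist=[[0, 0, 0], [0, 0, 0], [0, 0, 0], [0, 0, 0], [0, 0, 0], [0, 0, 0], [0, 0, 0], [0, 0, 0]], xyz=[[0.6, -0.06, 0.05], [0.6, -0.06, 0.05], [0.6, -0.06, 0], [0.6, -0.06, -0.05], [0.6, -0.06, -0.05], [0.6, -0.06, -0.1], [0.6, -0.06, -0.1], [0, 0, 0]], fingers=[0, 0, 0, 0, 0, 0, 0, 0])

```text
time: 47.05
tool_pos: [0.5656, 0.1207, 0.1189]
tool_rot: [0.709, 0.034, 0.704, -0.034]
contact_force: [-1.4, -1.1, 14.5]
gripper_width: 0.268
```

```bash
python3 look.py 40
```

```text
47.05 [0.5656 0.1207 0.1189] [[0.007, 0.097, 0.995], [-0.001, 0.995, -0.097], [-1.0, 0.0, 0.007]]
```

View pics/w40.png

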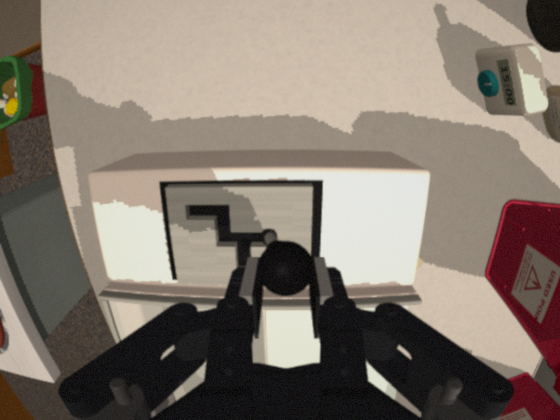

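Request:
servo_tool(twist=[[0, 0, 0], [0, 0, 0], [0, 0, 0]], xyz=[[0.3, -0.03, 0.2], [0.2, -0.02, 0], [0, 0, 0]], fingers=[0, 0, 0])

```text
time: 47.48
tool_pos: [0.567, 0.1205, 0.1186]
tool_rot: [0.706, 0.034, 0.707, -0.034]
contact_force: [-6.4, -0.4, 12.9]
gripper_width: 0.272
```

Firm stop. Release, rise and check.

Request:
servo_tool(twist=[[0, 0, 0], [0, 0, 0], [0, 0, 0], [0, 0, 0], [0, 0, 0], [0, 0, 0], [0, 0, 0], [0, 0, 0]], xyz=[[-0.1, 0, 0], [0, 0, 0], [0, 0, 0], [0, 0, 2], [0, 0, 4], [0, 0, 5], [0, -3, 0], [0, -3, 0]], fingers=[0.1, 0.5, 0.6, 0.6, 0.6, 0.6, 0.6, 0.6])

```text
time: 48.48
tool_pos: [0.5671, 0.0601, 0.2291]
tool_rot: [0.708, 0.034, 0.705, -0.034]
contact_force: [0.6, -0.6, -0.5]
gripper_width: 0.6
```

```bash
python3 look.py 41
python3 - <<'E'
from ov import *
s=manip.state(); print(s["tool_pos"])
overlay("pics/w41.png",s,(.540,.123),-.098,170,60,260,180,3,"pics/ov41.png")
im=vision.grab_frame("scene"); crop(im,210,130,140,150,4,"pics/scene41c.png")
E
```

```text
48.475 [0.5671 0.0601 0.2291] [[0.004, 0.097, 0.995], [-0.0, 0.995, -0.097], [-1.0, 0.0, 0.004]]
[0.5668107  0.05678621 0.22836779]
```

View pics/ov41.png

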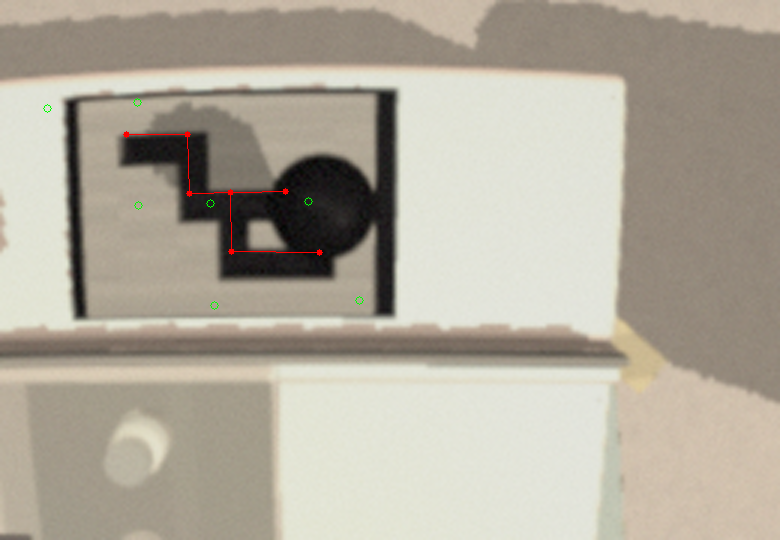

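View pics/w41.png

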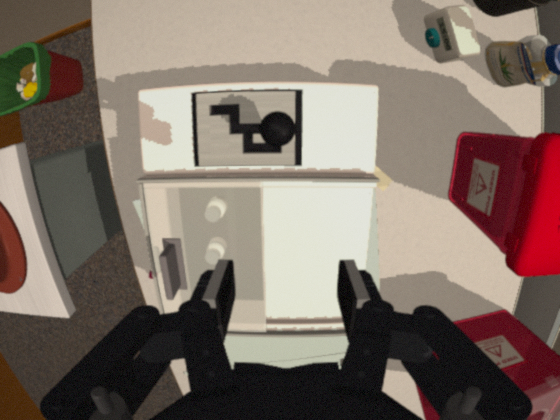

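View pics/scene41c.png

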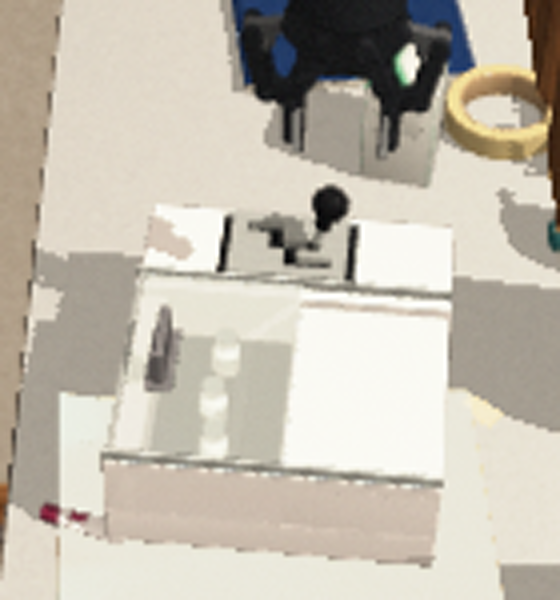

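Request:
servo_tool(twist=[[0, 0, 0], [0, 0, 0], [0, 0, 0], [0, 0, 0]], xyz=[[0, 0, 3], [0, 0, 0], [0, 0, 0], [0, 0, 0]], fingers=[0.6, 0.6, 0.6, 0.6])

```text
time: 49.08
tool_pos: [0.5655, 0.0609, 0.2549]
tool_rot: [0.705, 0.035, 0.707, -0.034]
contact_force: [0.6, 0.3, -0.2]
gripper_width: 0.598
```

```bash
python3 look.py 42
python3 - <<'E'
from ov import *
s=manip.state()
overlay("pics/w42.png",s,(.540,.123),-.098,170,60,260,180,3,"pics/ov42.png")
E
```

```text
49.075 [0.5655 0.0609 0.2549] [[-0.002, 0.097, 0.995], [0.0, 0.995, -0.097], [-1.0, -0.0, -0.002]]
```

View pics/ov42.png

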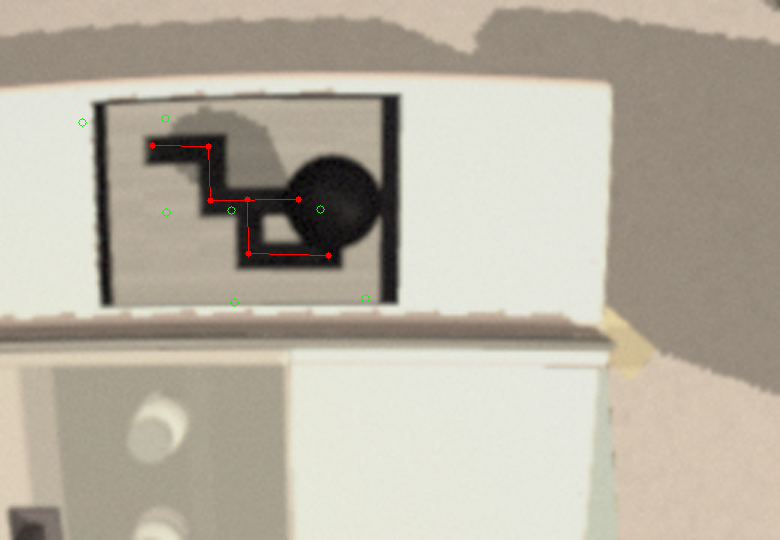

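```bash
python3 -c "
from plant import job
print(job.job_done())"
```

```text
the job is handed in; nothing more can be done
None
```

I did every step in the order you set and handed the job in at about 49 s of the 210 s. No verdict was reported.

**What I did:**
- **Lever to STOP:** I guided it from FAST back through the gate to STOP. The grip let go of the knob once, near corner_2, so I gripped it again and pushed it firmly home.
- **Guard and vials:** I slid the guard open to its stop and stood all three vials in the bay. The first try at opening passed over the guard's tab without moving it, so I repeated it lower. One vial had been knocked aside before I reached it, so I found it again and picked it from there.
- **Guard shut, lever to SLOW:** I pushed the guard shut over the catch, then took the lever to SLOW until it came up against its stop.

**What the last checks showed:**
- **Guard:** the push force rose to 18 N, dropped as the ridge passed the catch, then reached 40 N with no more movement. The tab's travel in the images was about 132 mm, against the stated 130 mm, so I take it as fully shut.
- **Knob:** the image puts it at the closed end of the SLOW slot, about 4 mm from the predicted point and inside the 9 mm limit. Some of that gap is error in my position model.
- **Vials:** two show clearly under the guard in the last wrist pictures. All three show in the last scene picture.
- **Bystanders:** I did not touch them and they look unmoved. I did not measure the distances.
- **Catch:** I could not see it up directly and did not pull on the guard to test it, so the latch is inferred from the force and travel.

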